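Rake the dropped wax tablets out from under the riser and put them away

ROBOT

A 6-joint arm with a two-finger parallel gripper is mounted at the origin on the work surface. World frame = base frame: x ahead of the robot, y to its left, z up, the work surface at z = 0. Lengths are in m, angles in degrees, forces in N, time in s.
With the tool pointing down it reaches from about 0.35 to 0.875 m from the base axis. Payload 4.2 kg.
Tool frame: the origin (TCP) lies on the centre line of the jaws, within the pads' length; the fingertips stand 19 mm ahead of it and the grasp point (between the pads) is the TCP; x points along the fingers, y is the direction in which the jaws open and shut, and the axes are right-handed (so a half turn about x gives the same grasp; the last joint's range is limited). The gripper opens to 87 mm and grips with 3 to 60 N. Pads are 19 mm wide; open, the fingers measure 117 mm over their backs; the gripper's body (75 mm by 190 mm) begins 51 mm behind the grasp point.
Start: joints at [-52.449, 22.042, 0.453, 0, -68.411, -14.817], TCP at [0.242, -0.576, 0.242] pointing down, gripper open.
Joint ranges: [-179.83, 179.83], [-69.29, 118.12], [-61.27, 80.66], [-181.25, 117.63], [-171.15, -9.14], [-177.46, 177.46]. Speed limits (degrees/s): [159.86, 159.86, 180, 180, 180, 180].

INTERFACE

Orientations are given as a 3x3 rotation matrix whose columns are the frame's x, y, z axes.
In Python, from station import r, viewer, job, spotter gives the robot as it stands.
- The arm moves only by the tool play_rows, never from a script. Its argument "commands" is a list of rows, each an object of numbers: "fingers": the gripper command: -1 is fully open, 1 is shut, values between are in proportion; "tx", "ty", "tz": the shift along the tool's x, y, z normalised to -1 to 1, where 1 is 750 mm; "ax", "ay", "az": the turn, a rotation vector about the tool's x, y, z normalised to -1 to 1, where 1 is pi rad. In form: [{"fingers": .., "tx": .., "ty": .., "tz": .., "ax": .., "ay": .., "az": ..}, ...]. A call has 1 to 5 rows; each row is the pose to reach, as a shift and turn from the pose commanded when the call began, along the tool's axes at that moment, turning the shorter way round; what a row does not reach only later rows make up. A row lasts 1/12 s, in which the tool goes at most 41.7 mm and 7.16 degrees, less where a joint would pass 70% of its speed; a pose out of reach is approached as far as the arm can. A call with a number of a shift or a turn outside -1 to 1 is refused whole. A call with a gripper value outside its range is refused whole. The fingers move at their own pace and stop on an object; the grip force is fixed at half the most. Time passes only in rows, so rows that repeat a pose let the fingers close. It gives the time, the measured TCP pose, the force and the opening at its end, in the units of the state.
- r.sense(): the state, without advancing time (a new reading comes with each control period).
- viewer.capture(name): name is "side" or "top"; returns a dict with "image" (400x640x3 uint8, red, green, blue), "fx", "fy", "cx", "cy" (pixels), "R" (3x3) and "t" (3): a world point X has camera coordinates R X + t. Camera axes: x right, y down, z forward; pixel columns grow to the right and rows downward; lengths in m; the calibration is good to about 2 mm. A picture is of the moment at which its call begins. There is no depth.
- job.finish_job(): hands the job in, once; it reports no verdict.
Trained networks look in a picture, given as the dict that the camera call returned (one of the last four; its "shot" number tells which), for a name from the list of things; names that differ only in an ending like _2 or _b are one class to them, and where a whole thing is asked for, a point or a joint stands for the part that bears it (a point fixed in the world has none). Each returns a list of dicts, best first, with "score" (0 to 1); they miss things now and then, are a little off and sometimes report something else, mostly with a low value. They report only what shows in the picture. A call takes as long as a camera call. They do not tell look-alikes from the thing itself.
- spotter.find_in(name, picture): "uv" ([column, row] in pixels, amid what is visible of it).
- spotter.silhouettes(name, picture): "region" (400x640 bool, what is visible of it) and "uv" ([column, row] in pixels, amid what is visible of it).
The state is a dict: "time_s": time; "joints": joint angles; "joint_velocities": joint speeds; "effort": joint torques, N m; "tcp_pos": TCP position; "ee_rot": TCP orientation; "wrist_force": force on the tool from outside, world axes, zero at the start; "moment": the same for the moment, N m; "gripper_width": opening from 0.0 (shut) to 1.0 (fully open).
Only numpy, scipy, OpenCV 4.12 (cv2) and the standard library are available. Lean on these libraries where they do the work, as an engineer would, in place of code of your own. Each camera call takes 0.05 s, during which the arm holds its last target. There are 200 camera calls.

TASK

Wax tablets have slid under the clear riser, two or three of them: take the flat hooked rake from its cork mat, reach in under the riser with it and drag every tablet out (fingers must not touch a tablet while it is still under there). Then slide each tablet fully home into the cassette of its own colour, and stand the rake back upright on its mat, lying along it and wholly on it. Leave the other things on the bench where they are.

Things in the scene. Friction and masses are not known exactly. Their poses are not given: they have to be found in the camera images.
- riser: clear acrylic shelf fixed on the bench: board 320 wide, 170 deep, 6 mm thick, underside 50 mm, top 56 mm above the bench, on four 12 mm corner posts (centres 8 mm in from the edges), open all round. Origin: on the bench under the middle of its mouth, the long edge facing roughly world -y; x runs in under it (mouth x=0, back edge x=170 mm), y along the mouth, z up
- rake: loose flat hooked probe, 160 g, standing by itself: upright weighted wooden handle 26 x 22 x 85 mm (x, y, z), grip across its 22 mm; from it a flat steel blade 24 mm wide runs along +x, 16 to 20 mm above the foot, to a down-turned lip (see rake_lip). Origin: middle of the handle's foot; z up the handle. Centre of mass about 20 mm from the handle's axis
- rake_lip (a point): bottom middle of the lip's face towards the handle, at foot level, 212.5 mm from the handle's axis along +x; the lip is 50 mm wide (y), 5 mm thick and reaches from the blade down to foot level; same axes as the rake
- rake_mid (a point): point of the rake midway along it, at foot level, 103 mm from the handle's centre along +x; same axes as the rake
- mat: the rake's place: a cork mat fixed flat on the bench, 300 x 120 mm, 1.5 mm thick but without effect on contact (things on it stand at bench height). Origin: its centre at bench level; x along its length. At the start the rake stands on it, blade along it, lip towards +x
- tablet_blue: blue carving-wax tablet, a loose slab 90 x 40 x 12 mm (x, y, z), about 50 g, lying flat under the riser at the start; may be absent. Origin: centre of its underside; x along its length
- tablet_green: green carving-wax tablet, a loose slab 90 x 40 x 12 mm (x, y, z), about 50 g, lying flat under the riser at the start; may be absent. Origin: centre of its underside; x along its length
- tablet_purple: purple carving-wax tablet, a loose slab 90 x 40 x 12 mm (x, y, z), about 50 g, lying flat under the riser at the start; may be absent. Origin: centre of its underside; x along its length
- cassette_blue: low wooden cassette with a blue top, fixed: a level slot open at the mouth, no floor (the tablet slides on the bench), 43 wide, 17 high, 60 mm deep, slightly flared at the mouth; outside 63 wide, 26 mm high. Origin: on the bench at the middle of the mouth; x runs into the slot (back wall at x=60 mm), y across, z up. A tablet fully home has its centre at x=15 mm and sticks out 30 mm
- cassette_green: low wooden cassette with a green top, fixed: a level slot open at the mouth, no floor (the tablet slides on the bench), 43 wide, 17 high, 60 mm deep, slightly flared at the mouth; outside 63 wide, 26 mm high. Origin: on the bench at the middle of the mouth; x runs into the slot (back wall at x=60 mm), y across, z up. A tablet fully home has its centre at x=15 mm and sticks out 30 mm
- cassette_purple: low wooden cassette with a purple top, fixed: a level slot open at the mouth, no floor (the tablet slides on the bench), 43 wide, 17 high, 60 mm deep, slightly flared at the mouth; outside 63 wide, 26 mm high. Origin: on the bench at the middle of the mouth; x runs into the slot (back wall at x=60 mm), y across, z up. A tablet fully home has its centre at x=15 mm and sticks out 30 mm
- ruler: steel ruler lying flat, 200 x 26 mm; a bystander, to be left where it is. Origin: centre of its underside
- carver_a: wooden-handled carving tool lying on the bench, 150 mm; a bystander, to be left where it is. Origin: centre of its underside
- carver_b: wooden-handled carving tool lying on the bench, 150 mm; a bystander, to be left where it is. Origin: centre of its underside
- wax_block: blue wax block 90 x 45 x 35 mm; a bystander, to be left where it is. Origin: centre of its underside
- mandrel_block: steel ring mandrel on a round foot, 60 mm across, 90 mm tall; a bystander, to be left where it is. Origin: centre of its underside
- jar: amber glass jar with a white cap, 52 mm across, 60 mm tall; a bystander, to be left where it is. Origin: centre of its underside
- bangle: silver bangle 68 mm across, 10 mm high, lying on top of the riser towards its back; a bystander, to be left where it is. Origin: centre of its underside
Not all that is in view belongs to the job. Leave any yellow look-alike of the cassette_blue alone.

How it is judged (in metres and radians):
On the way, in this order (a step that is already met when the one before it is completed fails the run):
1. the rake is taken up off its mat (height (world z) of rake above 0.01 m), for 0.2 s.
2. every tablet has been dragged clear of the riser's mouth ((x of tablet_blue in the frame of riser below -0.03 m or x of tablet_blue in the frame of riser above 0.2 m) and (x of tablet_green in the frame of riser below -0.03 m or x of tablet_green in the frame of riser above 0.2 m) and (x of tablet_purple in the frame of riser below -0.03 m or x of tablet_purple in the frame of riser above 0.2 m)), for 0.2 s.
At the end, for the whole second after the job is handed in: Each tablet is in its own colour's cassette, straight, at rest, within 5 mm of fully home; the rake stands upright on the bench at its mat, its middle within 40 mm along and 35 mm across of the mat's centre, along the mat within 0.3 rad either way round, at rest (x of tablet_blue in the frame of cassette_blue above 0.01 m and y of tablet_blue in the frame of cassette_blue between -0.006 and 0.006 m and angle between the x axis of tablet_blue and the x axis of cassette_blue, either way round below 0.12 rad and height (world z) of each of tablet_blue, tablet_green, tablet_purple below 0.02 m and linear speed of each of tablet_blue, tablet_green, tablet_purple, rake below 0.02 m/s and x of tablet_green in the frame of cassette_green above 0.01 m and y of tablet_green in the frame of cassette_green between -0.006 and 0.006 m and angle between the x axis of tablet_green and the x axis of cassette_green, either way round below 0.12 rad and x of tablet_purple in the frame of cassette_purple above 0.01 m and y of tablet_purple in the frame of cassette_purple between -0.006 and 0.006 m and angle between the x axis of tablet_purple and the x axis of cassette_purple, either way round below 0.12 rad and x of rake_mid in the frame of mat between -0.04 and 0.04 m and y of rake_mid in the frame of mat between -0.035 and 0.035 m and angle between the x axis of rake and the x axis of mat, either way round below 0.3 rad and angle between rake's own z axis and vertical below 0.15 rad and height (world z) of rake below 0.012 m); the robot touches nothing.
It fails at once if the fingers touched a tablet that lay under the riser ((contact force between the fingers and tablet_blue above 0.5 N and x of tablet_blue in the frame of riser between 0.01 and 0.16 m and y of tablet_blue in the frame of riser between -0.16 and 0.16 m) or (contact force between the fingers and tablet_green above 0.5 N and x of tablet_green in the frame of riser between 0.01 and 0.16 m and y of tablet_green in the frame of riser between -0.16 and 0.16 m) or (contact force between the fingers and tablet_purple above 0.5 N and x of tablet_purple in the frame of riser between 0.01 and 0.16 m and y of tablet_purple in the frame of riser between -0.16 and 0.16 m)).
It fails at once if another thing on the bench was moved by more than 40 mm (distance of any of ruler, carver_a, carver_b, wax_block, mandrel_block, jar, bangle from where it was at the start of the episode above 0.04 m).
Of tablet_blue, tablet_green, tablet_purple only 2 to 3 are there at a start; the rules pass over those that are not, and their reading is None.
At some moment in a run one of tablet_blue, tablet_green, tablet_purple may be knocked a few centimetres aside while the robot is not near it.
Once in a run the grip may slacken for a moment while it holds something.
It also fails if it takes over 210 s, if anything falls off the work surface, if the arm or the gripper's body presses on something with over 40 N, if the wrist force passes 120 N, or if a joint passes its speed limit or range.

## Working session

There is one attempt and no reset: what is moved stays moved. The work goes in short steps, Python scripts to look and compute and a tool call to move; the robot and the scene stay as the last step left them, time stands still between calls to the robot, and variables do not carry over. Pictures are saved under pics/ and viewed, about 12 in all and at most 16, crops included, and the job is handed in when it is done.

Besides the shell and the picture viewer there is one more tool, called after "Request:" by a JSON object that holds its "method" and its "body". play_rows: Moves the arm, as the interface text tells. Its arguments: {"type":"object","properties":{"commands":{"type":"array"}},"required":["commands"]}

```bash
ls; mkdir -p pics
python3 - <<'E'
from station import r, viewer, job, spotter
import cv2,numpy as np
s=r.sense();print(s['time_s'],s['tcp_pos'],s['ee_rot'],s['gripper_width'])
for n in ['side','top']:
    p=viewer.capture(n)
    print(n,p['fx'],p['cx'],p['cy'],np.round(p['R'],3).tolist(),p['t'])
    cv2.imwrite(f'pics/{n}0.png',p['image'][:,:,::-1])
    for k in ['riser','rake','mat','tablet_blue','tablet_green','tablet_purple','cassette_blue','cassette_green','cassette_purple']:
        print(k,[(np.round(d['uv']).tolist(),round(d['score'],2)) for d in spotter.find_in(k,p)][:4])
E
```

```text
pics
0.0 [ 0.24135949 -0.57590333  0.24043592] [[-9.44719464e-04 -3.86336220e-01  9.22357541e-01]
 [ 1.99051866e-03  9.22355398e-01  3.86337361e-01]
 [-9.99997573e-01  2.20095032e-03 -1.02357642e-04]] 1.0007781860196596
side 473.4014150052162 327.5977244519853 201.53952705894562 [[-0.811, -0.585, 0.005], [-0.423, 0.58, -0.697], [0.405, -0.567, -0.717]] [0.42968908 0.31457438 1.06393609]
riser [([268.0, 296.0], 0.86), ([327.0, 214.0], 0.21), ([432.0, 221.0], 0.2)]
rake [([343.0, 210.0], 0.87)]
mat [([329.0, 212.0], 0.83)]
tablet_blue [([327.0, 213.0], 0.43)]
tablet_green [([266.0, 297.0], 0.33)]
tablet_purple []
cassette_blue [([319.0, 137.0], 0.78), ([351.0, 156.0], 0.58), ([405.0, 178.0], 0.47)]
cassette_green [([378.0, 163.0], 0.96)]
cassette_purple [([408.0, 177.0], 0.57), ([239.0, 307.0], 0.2)]
top 367.32556943346805 321.5477015570702 207.41110848685537 [[0.081, -0.997, -0.001], [-0.976, -0.079, -0.205], [0.204, 0.017, -0.979]] [-0.07438335  0.55938155  0.80623824]
riser [([342.0, 206.0], 0.74), ([197.0, 218.0], 0.65)]
rake [([340.0, 207.0], 0.72)]
mat [([336.0, 213.0], 0.79), ([434.0, 223.0], 0.47)]
tablet_blue [([340.0, 207.0], 0.6)]
tablet_green []
tablet_purple []
cassette_blue [([439.0, 139.0], 0.96), ([432.0, 179.0], 0.78)]
cassette_green [([433.0, 221.0], 0.88)]
cassette_purple [([441.0, 260.0], 0.83), ([174.0, 196.0], 0.15)]
```

View pics/side0.png

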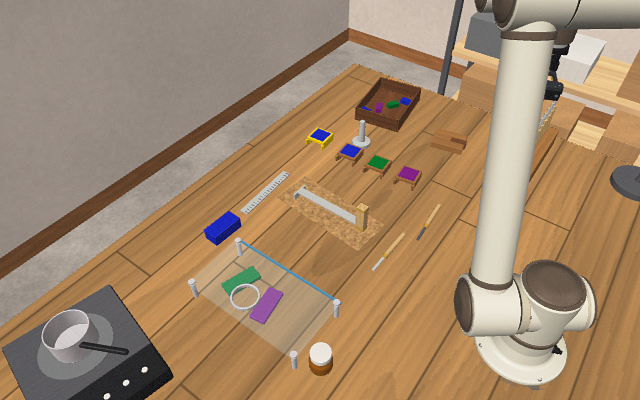

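View pics/top0.png

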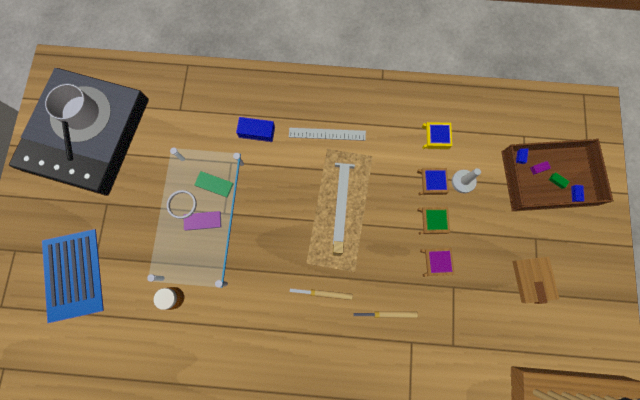

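```bash
cat > h.py <<'E'
from station import r, viewer, job, spotter
import cv2,numpy as np
def w(p,uv,z):
    uv=np.atleast_2d(uv).astype(float)
    d=np.c_[(uv[:,0]-p['cx'])/p['fx'],(uv[:,1]-p['cy'])/p['fy'],np.ones(len(uv))]@np.array(p['R'])
    c=-np.array(p['R']).T@p['t']
    return (c+d*((z-c[2])/d[:,2])[:,None])[:,:2]
def proj(p,X):
    X=np.atleast_2d(X)@np.array(p['R']).T+p['t']
    return np.c_[p['fx']*X[:,0]/X[:,2]+p['cx'],p['fy']*X[:,1]/X[:,2]+p['cy']]
HUE={'green':(45,85),'purple':(135,160),'blue':(112,128)}
def blobs(p,col,z,amin=60):
    h=cv2.cvtColor(np.ascontiguousarray(p['image']),cv2.COLOR_RGB2HSV)
    lo,hi=HUE[col]
    m=cv2.inRange(h,(lo,90,40),(hi,255,255))
    n,l,st,ce=cv2.connectedComponentsWithStats(m)
    out=[]
    for i in range(1,n):
        if st[i,4]<amin: continue
        c,_=cv2.findContours((l==i).astype('uint8'),0,1)
        q=w(p,c[0][:,0],z)*1000
        (x,y),(a,b),t=cv2.minAreaRect(q.astype('float32'))
        if a<b:a,b,t=b,a,t+90
        out.append((np.round(ce[i]).tolist(),st[i,4],'c',np.round([x,y],1).tolist(),'size',round(a),round(b),'ang',round((t+90)%180-90,1)))
    return out
def mv(x,y,z,yaw,cur=None):
    "row values to world target; yaw=angle of tool z from world x"
    s=r.sense() if cur is None else cur
    R=np.array(s['ee_rot']); d=R.T@(np.array([x,y,z])-s['tcp_pos'])
    c,sn=np.cos(np.radians(yaw)),np.sin(np.radians(yaw))
    T=np.array([[0,-sn,c],[0,c,sn],[-1,0,0]]); T[:,1]=[-sn,c,0]
    v=cv2.Rodrigues(R.T@T)[0].ravel()
    print('row',dict(zip(['tx','ty','tz'],np.round(d/.75,4))),dict(zip(['ax','ay','az'],np.round(v/np.pi,4))),'rows>=',round(max(np.linalg.norm(d)/.0417,np.degrees(np.linalg.norm(v))/7.16),1))
def st():
    s=r.sense(); R=np.array(s['ee_rot'])
    print('t',round(s['time_s'],2),'tcp',np.round(s['tcp_pos'],4),'yaw',np.round(np.degrees(np.arctan2(R[1,2],R[0,2])),1),'w',round(s['gripper_width']*87,1),'F',np.round(s['wrist_force'],1))
    return s
E
python3 - <<'E'
from h import *
for n in ['side','top']:
    p=viewer.capture(n)
    print(n,'camera',np.round(-np.array(p['R']).T@p['t'],3))
    for c in HUE:
        for z in (12,26):
            for b in blobs(p,c,z/1000): print(c,z,b)
    for k in ['rake','riser','mat','ruler','jar']:
        for d in spotter.silhouettes(k,p)[:1]:
            c,_=cv2.findContours(d['region'].astype('uint8'),0,1);c=max(c,key=cv2.contourArea)[:,0]
            for z in ((0.02,.05) if k in('rake','riser') else (0,)):
                (x,y),(a,b),t=cv2.minAreaRect((w(p,c,z)*1000).astype('float32'));print(k,z,d['score'],np.round([x,y,a,b,t],1))
    if n=='top':
        print('handle top',w(p,[[338,242]],.085),'lip',w(p,[[344,165]],.01))
        h=p['image'].copy();cv2.imwrite('pics/c1.png',cv2.resize(h[120:300,140:460,::-1],(800,450),interpolation=cv2.INTER_CUBIC))
    else: cv2.imwrite('pics/c2.png',cv2.resize(p['image'][120:390,170:440,::-1],(600,600),interpolation=cv2.INTER_CUBIC))
E
```

```text
side camera [0.051 0.672 0.98 ]
green 12 ([393.0, 104.0], np.int32(75), 'c', [693.3, -622.6], 'size', 48, 36, 'ang', 59.0)
green 12 ([378.0, 162.0], np.int32(177), 'c', [572.2, -324.1], 'size', 51, 50, 'ang', -84.3)
green 12 ([241.0, 279.0], np.int32(462), 'c', [611.2, 250.6], 'size', 91, 45, 'ang', 73.9)
green 26 ([393.0, 104.0], np.int32(75), 'c', [684.0, -603.8], 'size', 48, 35, 'ang', 59.0)
green 26 ([378.0, 162.0], np.int32(177), 'c', [564.7, -309.7], 'size', 50, 49, 'ang', -84.3)
green 26 ([241.0, 279.0], np.int32(462), 'c', [603.1, 256.7], 'size', 89, 44, 'ang', 73.9)
purple 12 ([408.0, 173.0], np.int32(191), 'c', [469.9, -334.6], 'size', 51, 50, 'ang', -81.9)
purple 12 ([266.0, 305.0], np.int32(604), 'c', [515.9, 265.7], 'size', 93, 43, 'ang', -80.2)
purple 26 ([408.0, 173.0], np.int32(191), 'c', [463.9, -320.1], 'size', 50, 49, 'ang', -81.9)
purple 26 ([266.0, 305.0], np.int32(604), 'c', [509.2, 271.6], 'size', 91, 42, 'ang', -80.2)
blue 12 ([405.0, 101.0], np.int32(64), 'c', [667.3, -666.8], 'size', 40, 36, 'ang', -88.1)
blue 12 ([320.0, 134.0], np.int32(149), 'c', [798.6, 
[... 2610 characters left out ...]
4, 157.7], 'size', 95, 55, 'ang', 86.7)
blue 26 ([440.0, 133.0], np.int32(343), 'c', [786.4, -312.8], 'size', 48, 46, 'ang', -85.4)
blue 26 ([522.0, 155.0], np.int32(155), 'c', [745.0, -519.8], 'size', 44, 26, 'ang', -9.1)
blue 26 ([435.0, 180.0], np.int32(381), 'c', [663.6, -304.4], 'size', 50, 49, 'ang', -85.4)
blue 26 ([577.0, 193.0], np.int32(194), 'c', [657.1, -653.3], 'size', 42, 30, 'ang', 0.9)
rake 0.02 0.66 [574.2 -80.4 231.6  45.5   2.3]
rake 0.05 0.66 [567.9 -79.2 223.7  44.    2.3]
mat 0 0.94 [578.2 -75.1 122.9 301.4  84.5]
ruler 0 0.88 [773.6 -26.2  27.4 199.8   2.4]
jar 0 0.91 [325.8 318.9  51.1  70.1   4.6]
handle top [[ 0.48220468 -0.0725016 ]] lip [[ 0.68819956 -0.07630013]]
```

View pics/c1.png

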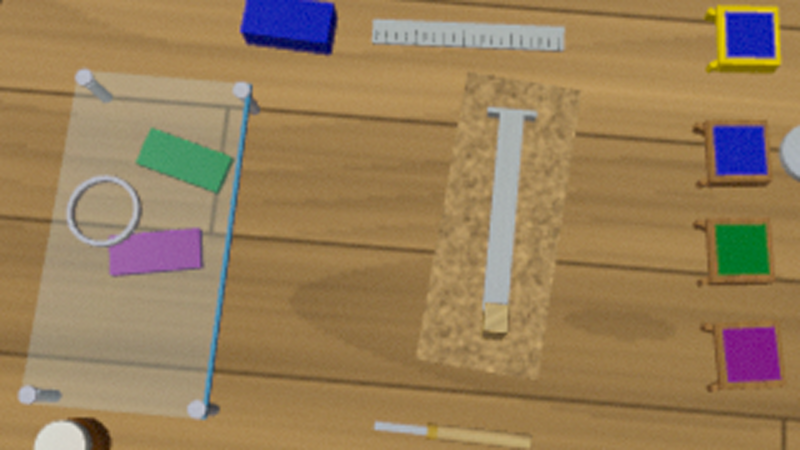

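View pics/c2.png

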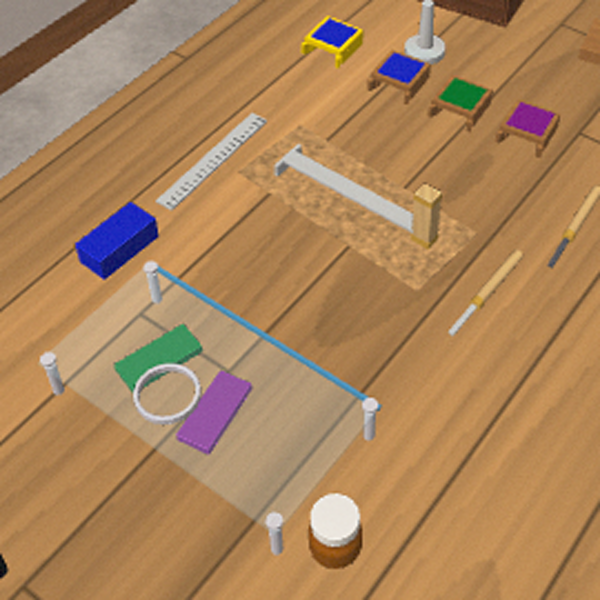

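Run:
```python
from h import *
p=viewer.capture('top'); im=p['image'].astype(int)
# blade: gray bright pixels in region
h=cv2.cvtColor(p['image'],cv2.COLOR_RGB2HSV)
m=np.zeros((400,640),'uint8'); m[158:238,325:360]=cv2.inRange(h,(0,0,130),(180,40,255))[158:238,325:360]
ys,xs=np.nonzero(m); 
for lo,hi,nm in((158,168,'lip'),(172,236,'blade')):
    k=(ys>=lo)&(ys<hi)
    q=w(p,np.c_[xs,ys][k],.02)*1000
    (x,y),(a,b),t=cv2.minAreaRect(q.astype('float32'));print(nm,np.round([x,y,a,b,t],1),'meanfit',np.round(cv2.fitLine(q.astype('float32'),2,0,.01,.01).ravel(),3), q[:,0].min(),q[:,0].max())
# handle top
m=np.zeros((400,640),'uint8'); m[236:260,328:350]=cv2.inRange(h,(15,60,170),(30,160,255))[236:260,328:350]
ys,xs=np.nonzero(m);print('handle px',xs.min(),xs.max(),ys.min(),ys.max(),w(p,[[xs.mean(),ys.mean()]],.085)*1000)
# mouth blue edge
m=cv2.inRange(h,(95,80,80),(110,255,255));m[:,:205]=0;m[:,250:]=0;m[:140]=0;m[300:]=0
ys,xs=np.nonzero(m);q=w(p,np.c_[xs,ys],.056)*1000
f=cv2.fitLine(q.astype('float32'),2,0,.01,.01).ravel();print('mouth',f,q[:,0].min(),q[:,0].max(),'ang',np.degrees(np.arctan2(f[1],f[0])))
s=viewer.capture('side')
h=cv2.cvtColor(s['image'],cv2.COLOR_RGB2HSV)
m=cv2.inRange(h,(95,80,80),(110,255,255));m[:,:230]=0;m[:,345:]=0;m[:230]=0;m[310:]=0
ys,xs=np.nonzero(m);q=w(s,np.c_[xs,ys],.056)*1000
f=cv2.fitLine(q.astype('float32'),2,0,.01,.01).ravel();print('mouth side',f,q[:,0].min(),q[:,0].max(),'ang',np.degrees(np.arctan2(f[1],f[0])))
print('side handle top c',w(s,[[362,206]],.085))
mv(.475,-.0735,.15,0)
```

```text
lip [684.9 -77.2  10.5  47.8   4.6] meanfit [ 4.0000e-03 -1.0000e+00  6.8495e+02 -7.6897e+01] 678.5599573646758 689.6926312400027
blade [586.6 -75.1  24.1 161.6  89.4] meanfit [ 1.00000e+00 -1.50000e-02  5.84918e+02 -7.52070e+01] 505.91312896015506 667.291830433762
handle px 328 349 236 259 [[470.30121444 -74.92462475]]
mouth [ 9.9999321e-01 -3.6865526e-03  5.1608484e+02  1.8168384e+02] 365.206476042998 669.9335771911674 ang -0.21122438
mouth side [ 9.9998504e-01 -5.4692724e-03  5.1517786e+02  1.8270009e+02] 361.6844727392613 669.5051051985624 ang -0.31336778
side handle top c [[ 0.47371573 -0.0750128 ]]
row {'tx': np.float64(0.122), 'ty': np.float64(0.4982), 'tz': np.float64(0.5462)} {'ax': np.float64(0.1263), 'ay': np.float64(-0.0), 'az': np.float64(-0.0)} rows>= 13.5
```

Request:
{"method": "play_rows", "body": {"commands": [{"fingers": -1, "tx": 0.04, "ty": 0.166, "tz": 0.182, "ax": 0, "ay": 0, "az": 0}, {"fingers": -1, "tx": 0.04, "ty": 0.166, "tz": 0.182, "ax": 0, "ay": 0, "az": 0}, {"fingers": -1, "tx": 0.04, "ty": 0.166, "tz": 0.182, "ax": 0, "ay": 0, "az": 0}, {"fingers": -1, "tx": 0.04, "ty": 0.166, "tz": 0.182, "ax": 0, "ay": 0, "az": 0}, {"fingers": -1, "tx": 0.04, "ty": 0.166, "tz": 0.182, "ax": 0, "ay": 0, "az": 0}]}}

```text
time_s: 2.12
tcp_pos: [0.3197, -0.4054, 0.211]
ee_rot: [[-0.0, -0.388, 0.922], [0.002, 0.922, 0.388], [-1.0, 0.002, 0.0]]
wrist_force: [0.0, -0.3, 0.4]
gripper_width: 1.0
```

Request:
{"method": "play_rows", "body": {"commands": [{"fingers": -1, "tx": 0.04, "ty": 0.166, "tz": 0.182, "ax": 0.12, "ay": 0, "az": 0}, {"fingers": -1, "tx": 0.04, "ty": 0.166, "tz": 0.182, "ax": 0.12, "ay": 0, "az": 0}, {"fingers": -1, "tx": 0.04, "ty": 0.166, "tz": 0.182, "ax": 0.12, "ay": 0, "az": 0}, {"fingers": -1, "tx": 0.04, "ty": 0.166, "tz": 0.182, "ax": 0.12, "ay": 0, "az": 0}, {"fingers": -1, "tx": 0.04, "ty": 0.166, "tz": 0.182, "ax": 0.12, "ay": 0, "az": 0}]}}

```text
time_s: 2.53
tcp_pos: [0.3976, -0.2395, 0.1816]
ee_rot: [[0.001, -0.018, 1.0], [-0.0, 1.0, 0.018], [-1.0, -0.0, 0.001]]
wrist_force: [1.4, -1.1, -0.2]
gripper_width: 1.0
```

```bash
python3 -c "
from h import *
st();mv(.472,-.0735,.15,-.9)"
```

```text
t 2.53 tcp [ 0.3976 -0.2395  0.1816] yaw 1.0 w 87.0 F [ 1.4 -1.1 -0.2]
row {'tx': np.float64(0.0422), 'ty': np.float64(0.2195), 'tz': np.float64(0.103)} {'ax': np.float64(0.0106), 'ay': np.float64(0.0003), 'az': np.float64(0.0)} rows>= 4.4
```

Request:
{"method": "play_rows", "body": {"commands": [{"fingers": -1, "tx": 0.042, "ty": 0.22, "tz": 0.103, "ax": 0.01, "ay": 0, "az": 0}, {"fingers": -1, "tx": 0.042, "ty": 0.22, "tz": 0.103, "ax": 0.01, "ay": 0, "az": 0}, {"fingers": -1, "tx": 0.042, "ty": 0.22, "tz": 0.103, "ax": 0.01, "ay": 0, "az": 0}, {"fingers": -1, "tx": 0.042, "ty": 0.22, "tz": 0.103, "ax": 0.01, "ay": 0, "az": 0}, {"fingers": -1, "tx": 0.042, "ty": 0.22, "tz": 0.103, "ax": 0.01, "ay": 0, "az": 0}]}}

```text
time_s: 2.95
tcp_pos: [0.4727, -0.0713, 0.1498]
ee_rot: [[0.001, 0.008, 1.0], [0.0, 1.0, -0.008], [-1.0, 0.0, 0.001]]
wrist_force: [-0.3, -0.0, -0.4]
gripper_width: 1.002
```

```bash
python3 -c "
from h import *
st();mv(.472,-.0735,.06,-.9)
p=viewer.capture('side');cv2.imwrite('pics/a1.png',cv2.resize(p['image'][120:270,260:460,::-1],(640,480)))"
```

```text
t 2.95 tcp [ 0.4727 -0.0713  0.1498] yaw -0.5 w 87.1 F [-0.3 -0.  -0.4]
row {'tx': np.float64(0.1197), 'ty': np.float64(-0.003), 'tz': np.float64(-0.001)} {'ax': np.float64(0.0025), 'ay': np.float64(0.0004), 'az': np.float64(-0.0001)} rows>= 2.2
```

View pics/a1.png

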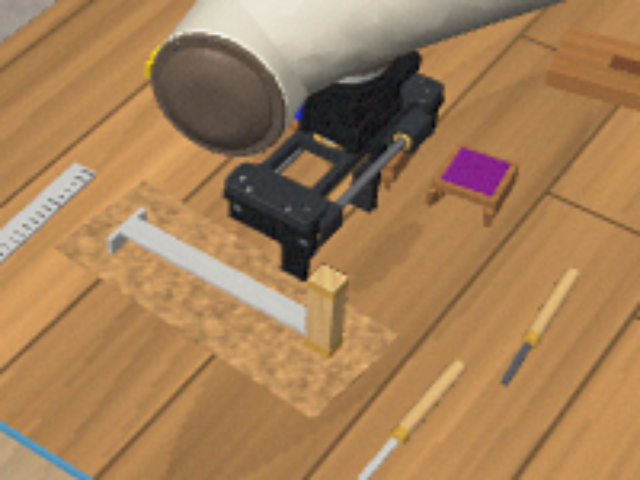

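Request:
{"method": "play_rows", "body": {"commands": [{"fingers": -1, "tx": 0.04, "ty": -0.003, "tz": -0.001, "ax": 0.002, "ay": 0, "az": 0}, {"fingers": -1, "tx": 0.08, "ty": -0.003, "tz": -0.001, "ax": 0.002, "ay": 0, "az": 0}, {"fingers": -1, "tx": 0.12, "ty": -0.003, "tz": -0.001, "ax": 0.002, "ay": 0, "az": 0}, {"fingers": -1, "tx": 0.12, "ty": -0.003, "tz": -0.001, "ax": 0.002, "ay": 0, "az": 0}, {"fingers": 1, "tx": 0.12, "ty": -0.003, "tz": -0.001, "ax": 0.002, "ay": 0, "az": 0}]}}

```text
time_s: 3.42
tcp_pos: [0.4697, -0.0773, 0.0594]
ee_rot: [[-0.003, 0.017, 1.0], [-0.001, 1.0, -0.017], [-1.0, -0.001, -0.003]]
wrist_force: [-0.1, -0.2, 0.1]
gripper_width: 0.973
```

Request:
{"method": "play_rows", "body": {"commands": [{"fingers": 1, "tx": 0, "ty": 0, "tz": 0, "ax": 0, "ay": 0, "az": 0}, {"fingers": 1, "tx": 0, "ty": 0, "tz": 0, "ax": 0, "ay": 0, "az": 0}, {"fingers": 1, "tx": 0, "ty": 0, "tz": 0, "ax": 0, "ay": 0, "az": 0}, {"fingers": 1, "tx": 0, "ty": 0, "tz": 0, "ax": 0, "ay": 0, "az": 0}, {"fingers": 1, "tx": 0, "ty": 0, "tz": 0, "ax": 0, "ay": 0, "az": 0}]}}

```text
time_s: 3.83
tcp_pos: [0.4708, -0.077, 0.0611]
ee_rot: [[0.002, 0.018, 1.0], [0.0, 1.0, -0.018], [-1.0, 0.0, 0.002]]
wrist_force: [-0.0, 0.1, -0.6]
gripper_width: 0.629
```

Request:
{"method": "play_rows", "body": {"commands": [{"fingers": 1, "tx": 0, "ty": 0, "tz": 0, "ax": 0, "ay": 0, "az": 0}, {"fingers": 1, "tx": 0, "ty": 0, "tz": 0, "ax": 0, "ay": 0, "az": 0}, {"fingers": 1, "tx": 0, "ty": 0, "tz": 0, "ax": 0, "ay": 0, "az": 0}, {"fingers": 1, "tx": 0, "ty": 0, "tz": 0, "ax": 0, "ay": 0, "az": 0}]}}

```text
time_s: 4.17
tcp_pos: [0.4703, -0.077, 0.0601]
ee_rot: [[-0.0, 0.018, 1.0], [0.0, 1.0, -0.018], [-1.0, 0.0, -0.0]]
wrist_force: [0.3, 2.2, 0.5]
gripper_width: 0.324
```

Request:
{"method": "play_rows", "body": {"commands": [{"fingers": 1, "tx": 0, "ty": 0, "tz": 0, "ax": 0, "ay": 0, "az": 0}, {"fingers": 1, "tx": 0, "ty": 0, "tz": 0, "ax": 0, "ay": 0, "az": 0}, {"fingers": 1, "tx": 0, "ty": 0, "tz": 0, "ax": 0, "ay": 0, "az": 0}, {"fingers": 1, "tx": 0, "ty": 0, "tz": 0, "ax": 0, "ay": 0, "az": 0}, {"fingers": 1, "tx": 0, "ty": 0, "tz": 0, "ax": 0, "ay": 0, "az": 0}]}}

```text
time_s: 4.58
tcp_pos: [0.4703, -0.0769, 0.06]
ee_rot: [[-0.0, 0.018, 1.0], [0.0, 1.0, -0.018], [-1.0, 0.0, -0.0]]
wrist_force: [1.1, 0.6, 0.5]
gripper_width: 0.25
```

Request:
{"method": "play_rows", "body": {"commands": [{"fingers": 1, "tx": -0.01, "ty": 0, "tz": 0, "ax": 0, "ay": 0, "az": 0}, {"fingers": 1, "tx": -0.03, "ty": 0, "tz": 0, "ax": 0, "ay": 0, "az": 0}, {"fingers": 1, "tx": -0.05, "ty": 0, "tz": 0, "ax": 0, "ay": 0, "az": 0}, {"fingers": 1, "tx": -0.08, "ty": 0, "tz": 0, "ax": 0, "ay": 0, "az": 0}, {"fingers": 1, "tx": -0.12, "ty": 0, "tz": 0, "ax": 0, "ay": 0, "az": 0}]}}

```text
time_s: 5.0
tcp_pos: [0.4683, -0.0772, 0.1495]
ee_rot: [[-0.005, 0.019, 1.0], [-0.0, 1.0, -0.019], [-1.0, -0.0, -0.005]]
wrist_force: [0.2, 0.1, -2.6]
gripper_width: 0.251
```

```bash
python3 -c "
from h import *
st();mv(.610,-.045,.15,90)
p=viewer.capture('side');cv2.imwrite('pics/a2.png',cv2.resize(p['image'][100:270,230:460,::-1],(690,510)))"
```

```text
t 5.0 tcp [ 0.4683 -0.0772  0.1495] yaw -1.1 w 21.8 F [ 0.2  0.1 -2.6]
row {'tx': np.float64(-0.0017), 'ty': np.float64(0.0464), 'tz': np.float64(0.188)} {'ax': np.float64(-0.5059), 'ay': np.float64(-0.0015), 'az': np.float64(-0.0013)} rows>= 12.7
```

View pics/a2.png

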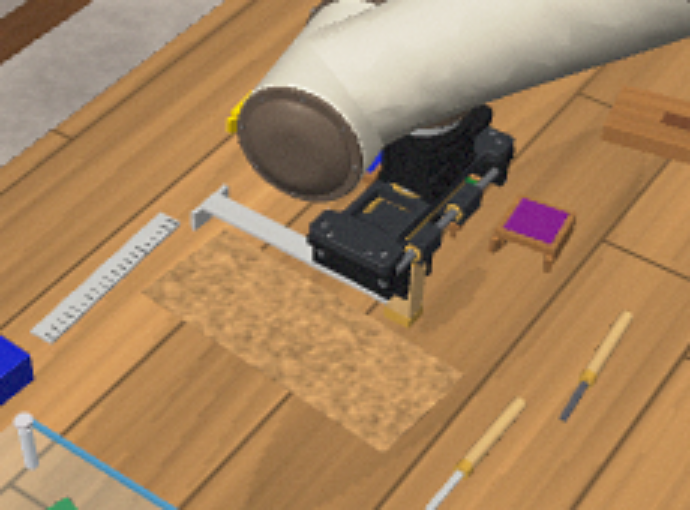

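Request:
{"method": "play_rows", "body": {"commands": [{"fingers": 1, "tx": 0, "ty": 0, "tz": 0.063, "ax": -0.169, "ay": 0, "az": 0}, {"fingers": 1, "tx": 0, "ty": 0, "tz": 0.063, "ax": -0.169, "ay": 0, "az": 0}, {"fingers": 1, "tx": 0, "ty": 0, "tz": 0.063, "ax": -0.169, "ay": 0, "az": 0}, {"fingers": 1, "tx": 0, "ty": 0, "tz": 0.063, "ax": -0.169, "ay": 0, "az": 0}, {"fingers": 1, "tx": 0, "ty": 0, "tz": 0.063, "ax": -0.169, "ay": 0, "az": 0}]}}

```text
time_s: 5.47
tcp_pos: [0.5172, -0.0779, 0.1498]
ee_rot: [[-0.001, -0.495, 0.869], [0.0, 0.869, 0.495], [-1.0, 0.001, -0.001]]
wrist_force: [-0.4, 0.4, -1.0]
gripper_width: 0.254
```

Request:
{"method": "play_rows", "body": {"commands": [{"fingers": 1, "tx": 0, "ty": -0.031, "tz": 0.055, "ax": -0.169, "ay": 0, "az": 0}, {"fingers": 1, "tx": 0, "ty": -0.031, "tz": 0.055, "ax": -0.169, "ay": 0, "az": 0}, {"fingers": 1, "tx": 0, "ty": -0.031, "tz": 0.055, "ax": -0.169, "ay": 0, "az": 0}, {"fingers": 1, "tx": 0, "ty": -0.031, "tz": 0.055, "ax": -0.169, "ay": 0, "az": 0}, {"fingers": 1, "tx": 0, "ty": -0.031, "tz": 0.055, "ax": -0.169, "ay": 0, "az": 0}]}}

```text
time_s: 5.88
tcp_pos: [0.5646, -0.078, 0.1496]
ee_rot: [[-0.001, -0.867, 0.499], [-0.0, 0.499, 0.867], [-1.0, 0.001, -0.001]]
wrist_force: [-0.4, -0.1, -1.9]
gripper_width: 0.249
```

Request:
{"method": "play_rows", "body": {"commands": [{"fingers": 1, "tx": 0, "ty": -0.054, "tz": 0.032, "ax": -0.169, "ay": 0, "az": 0}, {"fingers": 1, "tx": 0, "ty": -0.054, "tz": 0.032, "ax": -0.169, "ay": 0, "az": 0}, {"fingers": 1, "tx": 0, "ty": -0.054, "tz": 0.032, "ax": -0.169, "ay": 0, "az": 0}, {"fingers": 1, "tx": 0, "ty": -0.054, "tz": 0.032, "ax": -0.169, "ay": 0, "az": 0}, {"fingers": 1, "tx": 0, "ty": -0.054, "tz": 0.032, "ax": -0.169, "ay": 0, "az": 0}]}}

```text
time_s: 6.3
tcp_pos: [0.6116, -0.0775, 0.1495]
ee_rot: [[-0.001, -1.0, -0.009], [-0.0, -0.009, 1.0], [-1.0, 0.001, 0.0]]
wrist_force: [-0.3, 0.6, -1.3]
gripper_width: 0.249
```

```bash
python3 -c "
from h import *
st();mv(.612,-.05,.08,90)
for n in ['top','side']:
  p=viewer.capture(n)
  for c in ('green','purple'):
    for b in blobs(p,c,.012): print(c,b)
p=viewer.capture('top');cv2.imwrite('pics/a3.png',cv2.resize(p['image'][120:300,140:400,::-1],(780,540)))
"
```

```text
t 6.3 tcp [ 0.6116 -0.0775  0.1495] yaw 90.5 w 21.7 F [-0.3  0.6 -1.3]
row {'tx': np.float64(0.0927), 'ty': np.float64(-0.0009), 'tz': np.float64(0.0367)} {'ax': np.float64(0.0027), 'ay': np.float64(0.0), 'az': np.float64(-0.0005)} rows>= 1.8
green ([559.0, 180.0], np.int32(184), 'c', [691.2, -617.9], 'size', 44, 28, 'ang', 55.9)
green ([436.0, 220.0], np.int32(408), 'c', [565.7, -312.7], 'size', 50, 47, 'ang', -85.4)
purple ([540.0, 167.0], np.int32(158), 'c', [721.9, -572.6], 'size', 50, 21, 'ang', -64.9)
purple ([440.0, 261.0], np.int32(440), 'c', [464.0, -323.3], 'size', 50, 50, 'ang', 7.6)
green ([636.0, 4.0], np.int32(75), 'c', [174.1, -2036.9], 'size', 136, 35, 'ang', -78.8)
green ([393.0, 104.0], np.int32(75), 'c', [693.3, -622.6], 'size', 48, 36, 'ang', 59.0)
green ([378.0, 162.0], np.int32(177), 'c', [572.2, -324.1], 'size', 51, 50, 'ang', -84.3)
green ([241.0, 279.0], np.int32(462), 'c', [611.2, 250.6], 'size', 91, 45, 'ang', 73.9)
purple ([408.0, 173.0], np.int32(191), 'c', [469.9, -334.6], 'size', 51, 50, 'ang', -81.9)
purple ([266.0, 305.0], np.int32(604), 'c', [515.9, 265.7], 'size', 93, 43, 'ang', -80.2)
```

View pics/a3.png

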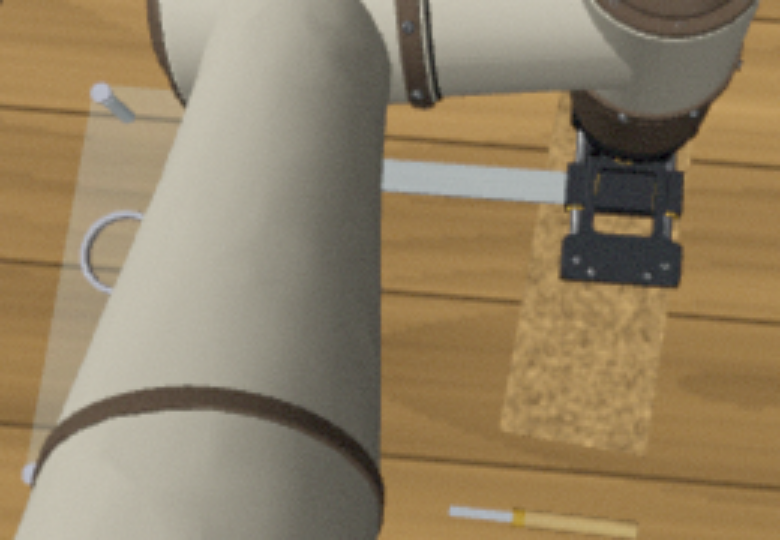

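Request:
{"method": "play_rows", "body": {"commands": [{"fingers": 1, "tx": 0.04, "ty": -0.001, "tz": 0, "ax": 0.003, "ay": 0, "az": 0}, {"fingers": 1, "tx": 0.08, "ty": -0.001, "tz": 0, "ax": 0.003, "ay": 0, "az": 0}, {"fingers": 1, "tx": 0.092, "ty": -0.001, "tz": 0, "ax": 0.003, "ay": 0, "az": 0}, {"fingers": 1, "tx": 0.092, "ty": -0.001, "tz": 0, "ax": 0.003, "ay": 0, "az": 0}]}}

```text
time_s: 6.78
tcp_pos: [0.6104, -0.0777, 0.0781]
ee_rot: [[-0.007, -1.0, 0.006], [-0.001, 0.006, 1.0], [-1.0, 0.007, -0.001]]
wrist_force: [0.0, 0.2, -2.2]
gripper_width: 0.253
```

```bash
python3 -c "
from h import *
st();mv(.612,.094,.08,90)
p=viewer.capture('side');cv2.imwrite('pics/a4.png',cv2.resize(p['image'][130:370,150:400,::-1],(625,600)))"
```

```text
t 6.78 tcp [ 0.6104 -0.0777  0.0781] yaw 89.6 w 22.0 F [ 0.   0.2 -2.2]
row {'tx': np.float64(-0.0027), 'ty': np.float64(-0.0007), 'tz': np.float64(0.2289)} {'ax': np.float64(-0.002), 'ay': np.float64(-0.0002), 'az': np.float64(-0.0023)} rows>= 4.1
```

View pics/a4.png

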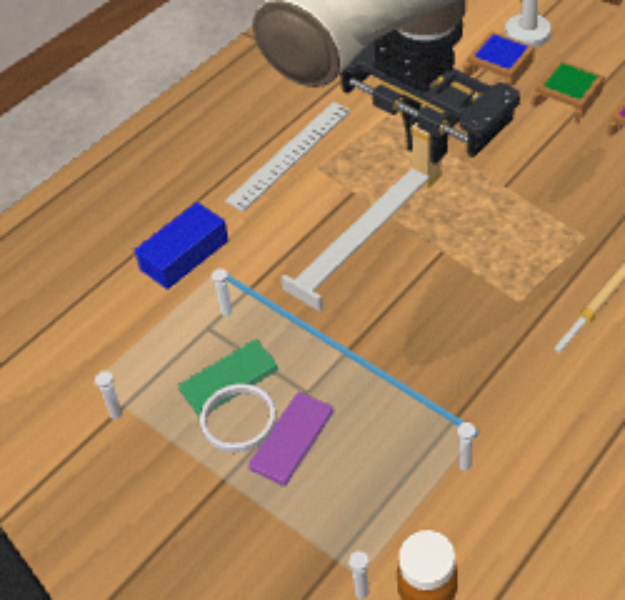

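Request:
{"method": "play_rows", "body": {"commands": [{"fingers": 1, "tx": -0.002, "ty": -0.001, "tz": 0.05, "ax": -0.002, "ay": 0, "az": 0}, {"fingers": 1, "tx": -0.002, "ty": -0.001, "tz": 0.1, "ax": -0.002, "ay": 0, "az": 0}, {"fingers": 1, "tx": -0.002, "ty": -0.001, "tz": 0.15, "ax": -0.002, "ay": 0, "az": 0}, {"fingers": 1, "tx": -0.002, "ty": -0.001, "tz": 0.2, "ax": -0.002, "ay": 0, "az": 0}, {"fingers": 1, "tx": -0.002, "ty": -0.001, "tz": 0.229, "ax": -0.002, "ay": 0, "az": 0}]}}

```text
time_s: 7.25
tcp_pos: [0.6161, 0.0981, 0.0855]
ee_rot: [[0.006, -1.0, -0.004], [0.002, -0.004, 1.0], [-1.0, -0.006, 0.002]]
wrist_force: [0.8, -1.1, -1.1]
gripper_width: 0.246
```

Request:
{"method": "play_rows", "body": {"commands": [{"fingers": 1, "tx": 0, "ty": 0, "tz": 0, "ax": 0, "ay": 0, "az": 0}, {"fingers": 1, "tx": 0, "ty": 0, "tz": 0, "ax": 0, "ay": 0, "az": 0}]}}

```text
time_s: 7.42
tcp_pos: [0.6156, 0.0961, 0.0848]
ee_rot: [[0.004, -1.0, -0.004], [0.001, -0.004, 1.0], [-1.0, -0.004, 0.001]]
wrist_force: [-0.5, -0.9, -1.6]
gripper_width: 0.251
```

```bash
python3 -c "
from h import *
st();mv(.612,.094,.061,90)
p=viewer.capture('side');
for c in ('green','purple'):
    for b in blobs(p,c,.012)[-1:]: print(c,b)
cv2.imwrite('pics/a5.png',cv2.resize(p['image'][200:350,180:380,::-1],(800,600)))"
```

```text
t 7.42 tcp [0.6156 0.0961 0.0848] yaw 90.2 w 21.8 F [-0.5 -0.9 -1.6]
row {'tx': np.float64(0.0318), 'ty': np.float64(0.005), 'tz': np.float64(-0.0029)} {'ax': np.float64(0.0012), 'ay': np.float64(0.0003), 'az': np.float64(0.0012)} rows>= 0.6
green ([245.0, 279.0], np.int32(317), 'c', [600.9, 250.6], 'size', 96, 41, 'ang', 89.0)
purple ([266.0, 305.0], np.int32(605), 'c', [515.9, 265.7], 'size', 93, 43, 'ang', -80.2)
```

View pics/a5.png

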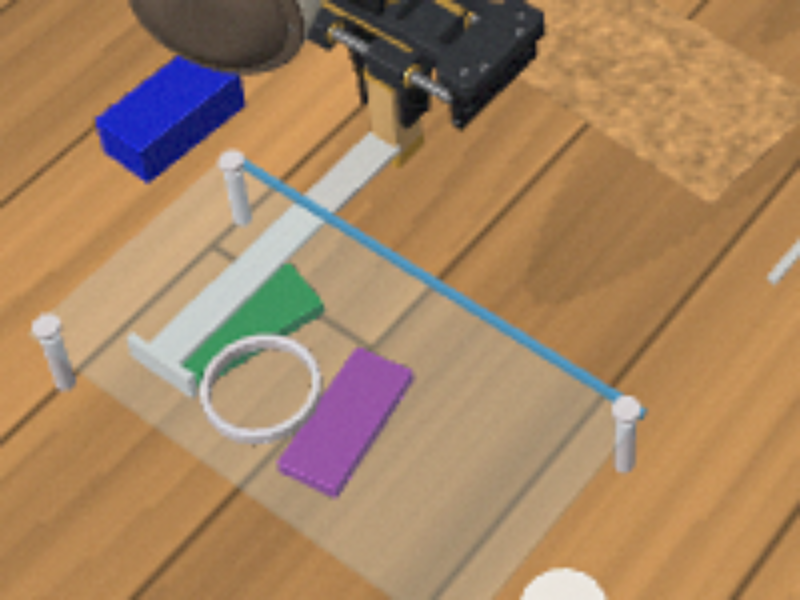

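Request:
{"method": "play_rows", "body": {"commands": [{"fingers": 1, "tx": 0.015, "ty": 0.004, "tz": 0, "ax": 0, "ay": 0, "az": 0}, {"fingers": 1, "tx": 0.03, "ty": 0.004, "tz": 0, "ax": 0, "ay": 0, "az": 0}, {"fingers": 1, "tx": 0.03, "ty": 0.004, "tz": 0, "ax": 0, "ay": 0, "az": 0}, {"fingers": 1, "tx": 0.03, "ty": 0.004, "tz": 0, "ax": 0, "ay": 0, "az": 0}]}}

```text
time_s: 7.8
tcp_pos: [0.6113, 0.0932, 0.0598]
ee_rot: [[-0.001, -1.0, 0.001], [-0.0, 0.001, 1.0], [-1.0, 0.001, -0.0]]
wrist_force: [-1.0, -0.4, -1.9]
gripper_width: 0.256
```

```bash
python3 -c "
from h import *
st();mv(.612,-.09,.061,90)
p=viewer.capture('side');
for c in ('green','purple'):
    for b in blobs(p,c,.012)[-1:]: print(c,b)"
```

```text
t 7.8 tcp [0.6113 0.0932 0.0598] yaw 90.0 w 22.2 F [-1.  -0.4 -1.9]
row {'tx': np.float64(-0.0014), 'ty': np.float64(-0.0011), 'tz': np.float64(-0.2443)} {'ax': np.float64(-0.0002), 'ay': np.float64(-0.0001), 'az': np.float64(-0.0003)} rows>= 4.4
green ([253.0, 278.0], np.int32(110), 'c', [590.9, 230.6], 'size', 45, 22, 'ang', -89.6)
purple ([266.0, 305.0], np.int32(602), 'c', [515.9, 265.7], 'size', 93, 43, 'ang', -80.2)
```

Request:
{"method": "play_rows", "body": {"commands": [{"fingers": 1, "tx": -0.001, "ty": 0, "tz": -0.01, "ax": 0, "ay": 0, "az": 0}, {"fingers": 1, "tx": -0.001, "ty": 0, "tz": -0.025, "ax": 0, "ay": 0, "az": 0}, {"fingers": 1, "tx": -0.001, "ty": 0, "tz": -0.045, "ax": 0, "ay": 0, "az": 0}, {"fingers": 1, "tx": -0.001, "ty": 0, "tz": -0.065, "ax": 0, "ay": 0, "az": 0}, {"fingers": 1, "tx": -0.001, "ty": 0, "tz": -0.085, "ax": 0, "ay": 0, "az": 0}]}}

```text
time_s: 8.27
tcp_pos: [0.6112, 0.0286, 0.0609]
ee_rot: [[-0.0, -1.0, -0.0], [0.0, -0.0, 1.0], [-1.0, 0.0, 0.0]]
wrist_force: [-0.1, 0.3, -1.3]
gripper_width: 0.25
```

Request:
{"method": "play_rows", "body": {"commands": [{"fingers": 1, "tx": 0, "ty": 0, "tz": -0.02, "ax": 0, "ay": 0, "az": 0}, {"fingers": 1, "tx": 0, "ty": 0, "tz": -0.04, "ax": 0, "ay": 0, "az": 0}, {"fingers": 1, "tx": 0, "ty": 0, "tz": -0.06, "ax": 0, "ay": 0, "az": 0}, {"fingers": 1, "tx": 0, "ty": 0, "tz": -0.08, "ax": 0, "ay": 0, "az": 0}, {"fingers": 1, "tx": 0, "ty": 0, "tz": -0.1, "ax": 0, "ay": 0, "az": 0}]}}

```text
time_s: 8.68
tcp_pos: [0.6115, -0.0462, 0.0608]
ee_rot: [[0.0, -1.0, -0.001], [0.0, -0.001, 1.0], [-1.0, -0.0, 0.0]]
wrist_force: [0.4, 0.8, -1.1]
gripper_width: 0.249
```

Request:
{"method": "play_rows", "body": {"commands": [{"fingers": 1, "tx": 0, "ty": 0, "tz": -0.02, "ax": 0, "ay": 0, "az": 0}, {"fingers": 1, "tx": 0, "ty": 0, "tz": -0.04, "ax": 0, "ay": 0, "az": 0}, {"fingers": 1, "tx": 0, "ty": 0, "tz": -0.055, "ax": 0, "ay": 0, "az": 0}, {"fingers": 1, "tx": 0, "ty": 0, "tz": -0.062, "ax": 0, "ay": 0, "az": 0}, {"fingers": 1, "tx": 0, "ty": 0, "tz": -0.062, "ax": 0, "ay": 0, "az": 0}]}}

```text
time_s: 9.1
tcp_pos: [0.6113, -0.0925, 0.0606]
ee_rot: [[-0.001, -1.0, 0.001], [-0.0, 0.001, 1.0], [-1.0, 0.001, -0.0]]
wrist_force: [0.8, -0.1, -2.7]
gripper_width: 0.25
```

```bash
python3 -c "
from h import *
st();mv(.517,-.09,.08,90)
p=viewer.capture('side');
for c in ('green','purple'):
    for b in blobs(p,c,.012,30): print(c,b)
cv2.imwrite('pics/a6.png',cv2.resize(p['image'][130:350,180:400,::-1],(600,600)))"
```

```text
t 9.1 tcp [ 0.6113 -0.0925  0.0606] yaw 90.0 w 21.7 F [ 0.8 -0.1 -2.7]
row {'tx': np.float64(-0.0258), 'ty': np.float64(0.1258), 'tz': np.float64(0.0032)} {'ax': np.float64(-0.0002), 'ay': np.float64(-0.0001), 'az': np.float64(-0.0002)} rows>= 2.3
green ([636.0, 4.0], np.int32(75), 'c', [174.1, -2036.9], 'size', 136, 35, 'ang', -78.8)
green ([378.0, 162.0], np.int32(177), 'c', [572.2, -324.1], 'size', 51, 50, 'ang', -84.3)
green ([279.0, 231.0], np.int32(130), 'c', [638.7, 73.7], 'size', 88, 14, 'ang', 89.8)
purple ([408.0, 173.0], np.int32(192), 'c', [469.9, -334.6], 'size', 51, 50, 'ang', -81.9)
purple ([266.0, 305.0], np.int32(606), 'c', [516.0, 265.7], 'size', 93, 43, 'ang', -80.2)
```

View pics/a6.png

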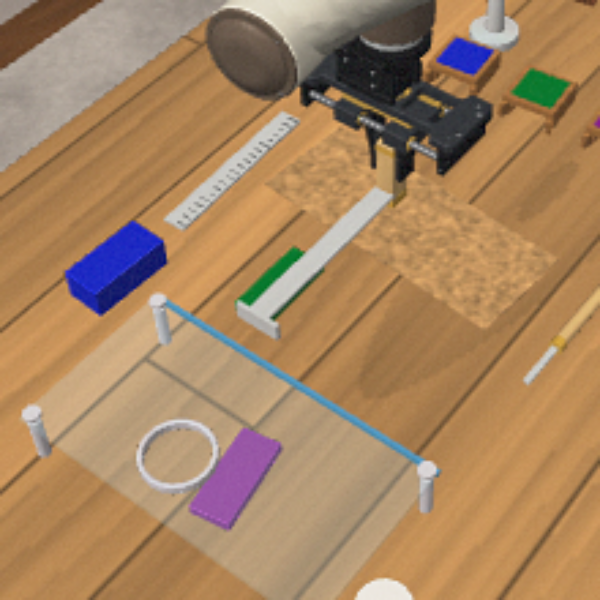

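Request:
{"method": "play_rows", "body": {"commands": [{"fingers": 1, "tx": -0.02, "ty": 0, "tz": 0, "ax": 0, "ay": 0, "az": 0}, {"fingers": 1, "tx": -0.045, "ty": 0, "tz": 0, "ax": 0, "ay": 0, "az": 0}, {"fingers": 1, "tx": -0.045, "ty": 0.05, "tz": 0, "ax": 0, "ay": 0, "az": 0}, {"fingers": 1, "tx": -0.045, "ty": 0.09, "tz": 0, "ax": 0, "ay": 0, "az": 0}, {"fingers": 1, "tx": -0.026, "ty": 0.126, "tz": 0, "ax": 0, "ay": 0, "az": 0}]}}

```text
time_s: 9.57
tcp_pos: [0.5175, -0.0903, 0.0826]
ee_rot: [[0.006, -1.0, -0.003], [0.0, -0.003, 1.0], [-1.0, -0.006, 0.0]]
wrist_force: [0.8, 0.7, -2.5]
gripper_width: 0.251
```

Request:
{"method": "play_rows", "body": {"commands": [{"fingers": 1, "tx": 0, "ty": 0, "tz": 0, "ax": 0, "ay": 0, "az": 0}, {"fingers": 1, "tx": 0, "ty": 0, "tz": 0, "ax": 0, "ay": 0, "az": 0}, {"fingers": 1, "tx": 0, "ty": 0, "tz": 0, "ax": 0, "ay": 0, "az": 0}]}}

```text
time_s: 9.82
tcp_pos: [0.5181, -0.0905, 0.0808]
ee_rot: [[0.002, -1.0, -0.003], [-0.0, -0.003, 1.0], [-1.0, -0.002, -0.0]]
wrist_force: [1.2, -0.2, -2.0]
gripper_width: 0.253
```

```bash
python3 -c "
from h import *
st();mv(.517,.11,.08,90)
p=viewer.capture('side');
for c in ('green','purple'):
    for b in blobs(p,c,.012,30): print(c,b)"
```

```text
t 9.82 tcp [ 0.5181 -0.0905  0.0808] yaw 90.1 w 22.0 F [ 1.2 -0.2 -2. ]
row {'tx': np.float64(0.0011), 'ty': np.float64(0.0008), 'tz': np.float64(0.2674)} {'ax': np.float64(0.0008), 'ay': np.float64(-0.0001), 'az': np.float64(0.0006)} rows>= 4.8
green ([636.0, 4.0], np.int32(75), 'c', [174.1, -2036.9], 'size', 136, 35, 'ang', -78.8)
green ([378.0, 162.0], np.int32(177), 'c', [572.2, -324.1], 'size', 51, 50, 'ang', -84.3)
green ([282.0, 235.0], np.int32(447), 'c', [624.6, 77.0], 'size', 95, 43, 'ang', -89.6)
purple ([408.0, 173.0], np.int32(192), 'c', [469.9, -334.6], 'size', 51, 50, 'ang', -81.9)
purple ([266.0, 305.0], np.int32(606), 'c', [516.0, 265.7], 'size', 93, 43, 'ang', -80.2)
```

Request:
{"method": "play_rows", "body": {"commands": [{"fingers": 1, "tx": 0, "ty": 0.001, "tz": 0.03, "ax": 0, "ay": 0, "az": 0}, {"fingers": 1, "tx": 0, "ty": 0.001, "tz": 0.065, "ax": 0, "ay": 0, "az": 0}, {"fingers": 1, "tx": 0, "ty": 0.001, "tz": 0.1, "ax": 0, "ay": 0, "az": 0}, {"fingers": 1, "tx": 0, "ty": 0.001, "tz": 0.135, "ax": 0, "ay": 0, "az": 0}]}}

```text
time_s: 10.2
tcp_pos: [0.5176, 0.0117, 0.0806]
ee_rot: [[0.002, -1.0, -0.001], [0.0, -0.001, 1.0], [-1.0, -0.002, 0.0]]
wrist_force: [0.6, -0.7, -1.6]
gripper_width: 0.25
```

Request:
{"method": "play_rows", "body": {"commands": [{"fingers": 1, "tx": 0, "ty": 0, "tz": 0.04, "ax": 0, "ay": 0, "az": 0}, {"fingers": 1, "tx": 0, "ty": 0, "tz": 0.08, "ax": 0, "ay": 0, "az": 0}, {"fingers": 1, "tx": 0, "ty": 0, "tz": 0.11, "ax": 0, "ay": 0, "az": 0}, {"fingers": 1, "tx": 0, "ty": 0, "tz": 0.132, "ax": 0, "ay": 0, "az": 0}, {"fingers": 1, "tx": 0, "ty": 0, "tz": 0.132, "ax": 0, "ay": 0, "az": 0}]}}

```text
time_s: 10.62
tcp_pos: [0.5181, 0.1129, 0.0808]
ee_rot: [[0.003, -1.0, -0.005], [0.001, -0.005, 1.0], [-1.0, -0.003, 0.001]]
wrist_force: [-0.6, 0.2, -1.6]
gripper_width: 0.251
```

Request:
{"method": "play_rows", "body": {"commands": [{"fingers": 1, "tx": 0, "ty": 0, "tz": 0, "ax": 0, "ay": 0, "az": 0}, {"fingers": 1, "tx": 0, "ty": 0, "tz": 0, "ax": 0, "ay": 0, "az": 0}]}}

```text
time_s: 10.78
tcp_pos: [0.5165, 0.1091, 0.0802]
ee_rot: [[-0.0, -1.0, -0.001], [-0.0, -0.001, 1.0], [-1.0, 0.0, -0.0]]
wrist_force: [0.6, 0.2, -1.4]
gripper_width: 0.251
```

```bash
python3 -c "
from h import *
st();mv(.517,.11,.061,90)
p=viewer.capture('side')
print(proj(p,[[.517-.025,.327,.02],[.517,.322,.02],[.517+.025,.322,.02]]))
for c in ('green','purple'):
    for b in blobs(p,c,.012,30): print(c,b)
cv2.imwrite('pics/a7.png',cv2.resize(p['image'][200:350,180:380,::-1],(800,600)))"
```

```text
t 10.78 tcp [0.5165 0.1091 0.0802] yaw 90.1 w 21.9 F [ 0.6  0.2 -1.4]
row {'tx': np.float64(0.0256), 'ty': np.float64(-0.0007), 'tz': np.float64(0.0012)} {'ax': np.float64(0.0003), 'ay': np.float64(-0.0), 'az': np.float64(-0.0001)} rows>= 0.5
[[256.13876482 327.190738  ]
 [249.37100342 319.75624291]
 [241.26783499 314.05098299]]
green ([636.0, 4.0], np.int32(75), 'c', [174.1, -2036.9], 'size', 136, 35, 'ang', -78.8)
purple ([408.0, 173.0], np.int32(190), 'c', [469.9, -334.6], 'size', 51, 50, 'ang', -81.9)
purple ([268.0, 308.0], np.int32(325), 'c', [502.8, 263.7], 'size', 93, 29, 'ang', -89.8)
```

View pics/a7.png

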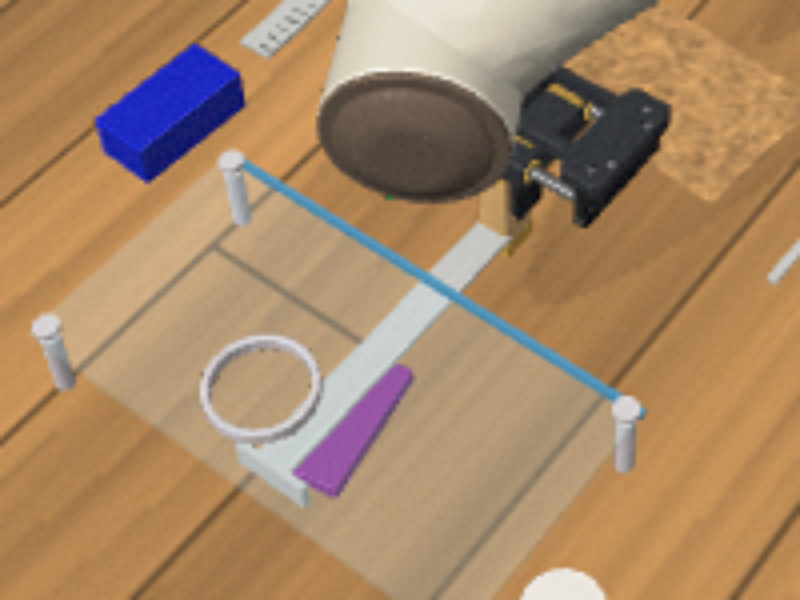

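Request:
{"method": "play_rows", "body": {"commands": [{"fingers": 1, "tx": 0.013, "ty": 0, "tz": 0, "ax": 0, "ay": 0, "az": 0}, {"fingers": 1, "tx": 0.025, "ty": 0, "tz": 0, "ax": 0, "ay": 0, "az": 0}, {"fingers": 1, "tx": 0.025, "ty": 0, "tz": 0, "ax": 0, "ay": 0, "az": 0}, {"fingers": 1, "tx": 0.025, "ty": 0, "tz": -0.01, "ax": 0, "ay": 0, "az": 0}, {"fingers": 1, "tx": 0.025, "ty": 0, "tz": -0.028, "ax": 0, "ay": 0, "az": 0}]}}

```text
time_s: 11.25
tcp_pos: [0.5162, 0.088, 0.0612]
ee_rot: [[-0.0, -1.0, -0.002], [-0.0, -0.002, 1.0], [-1.0, 0.0, -0.0]]
wrist_force: [-0.4, -0.0, -0.9]
gripper_width: 0.248
```

Request:
{"method": "play_rows", "body": {"commands": [{"fingers": 1, "tx": 0, "ty": 0, "tz": -0.02, "ax": 0, "ay": 0, "az": 0}, {"fingers": 1, "tx": 0, "ty": 0, "tz": -0.04, "ax": 0, "ay": 0, "az": 0}, {"fingers": 1, "tx": 0, "ty": 0, "tz": -0.06, "ax": 0, "ay": 0, "az": 0}, {"fingers": 1, "tx": 0, "ty": 0, "tz": -0.08, "ax": 0, "ay": 0, "az": 0}, {"fingers": 1, "tx": 0, "ty": 0, "tz": -0.1, "ax": 0, "ay": 0, "az": 0}]}}

```text
time_s: 11.67
tcp_pos: [0.5156, 0.0113, 0.0616]
ee_rot: [[-0.001, -1.0, -0.0], [-0.0, -0.0, 1.0], [-1.0, 0.001, -0.0]]
wrist_force: [0.5, 0.3, -2.5]
gripper_width: 0.25
```

Request:
{"method": "play_rows", "body": {"commands": [{"fingers": 1, "tx": 0, "ty": 0, "tz": -0.02, "ax": 0, "ay": 0, "az": 0}, {"fingers": 1, "tx": 0, "ty": 0, "tz": -0.04, "ax": 0, "ay": 0, "az": 0}, {"fingers": 1, "tx": 0, "ty": 0, "tz": -0.06, "ax": 0, "ay": 0, "az": 0}, {"fingers": 1, "tx": 0, "ty": 0, "tz": -0.08, "ax": 0, "ay": 0, "az": 0}, {"fingers": 1, "tx": 0, "ty": 0, "tz": -0.1, "ax": 0, "ay": 0, "az": 0}]}}

```text
time_s: 12.08
tcp_pos: [0.5155, -0.0637, 0.0616]
ee_rot: [[-0.001, -1.0, 0.0], [-0.0, 0.0, 1.0], [-1.0, 0.001, -0.0]]
wrist_force: [-0.4, 0.3, -2.8]
gripper_width: 0.252
```

Request:
{"method": "play_rows", "body": {"commands": [{"fingers": 1, "tx": 0, "ty": 0, "tz": -0.018, "ax": 0, "ay": 0, "az": 0}, {"fingers": 1, "tx": 0, "ty": 0, "tz": -0.032, "ax": 0, "ay": 0, "az": 0}, {"fingers": 1, "tx": 0, "ty": 0, "tz": -0.04, "ax": 0, "ay": 0, "az": 0}, {"fingers": 1, "tx": 0, "ty": 0, "tz": -0.04, "ax": 0, "ay": 0, "az": 0}]}}

```text
time_s: 12.42
tcp_pos: [0.5159, -0.0933, 0.0615]
ee_rot: [[-0.0, -1.0, 0.001], [-0.0, 0.001, 1.0], [-1.0, 0.0, -0.0]]
wrist_force: [-0.1, 1.0, -1.5]
gripper_width: 0.25
```

```bash
python3 -c "
from h import *
st()
for n in ('side','top'):
  p=viewer.capture(n)
  for c in ('green','purple'):
    for b in blobs(p,c,.012,30): print(c,b)
"
```

```text
t 12.42 tcp [ 0.5159 -0.0933  0.0615] yaw 89.9 w 21.8 F [-0.1  1.  -1.5]
green ([636.0, 4.0], np.int32(75), 'c', [174.1, -2036.9], 'size', 136, 35, 'ang', -78.8)
green ([378.0, 162.0], np.int32(177), 'c', [572.2, -324.1], 'size', 51, 50, 'ang', -84.3)
green ([282.0, 235.0], np.int32(447), 'c', [624.6, 77.0], 'size', 95, 43, 'ang', -89.6)
purple ([408.0, 173.0], np.int32(192), 'c', [469.9, -334.6], 'size', 51, 50, 'ang', -81.9)
purple ([321.0, 256.0], np.int32(226), 'c', [497.6, 76.4], 'size', 94, 21, 'ang', -90.0)
green ([559.0, 180.0], np.int32(183), 'c', [691.3, -618.0], 'size', 44, 28, 'ang', 55.3)
green ([273.0, 177.0], np.int32(50), 'c', [640.5, 96.4], 'size', 43, 8, 'ang', -85.4)
green ([436.0, 220.0], np.int32(408), 'c', [565.7, -312.7], 'size', 50, 47, 'ang', -85.4)
purple ([540.0, 167.0], np.int32(159), 'c', [721.9, -572.6], 'size', 50, 21, 'ang', -64.9)
purple ([287.0, 236.0], np.int32(89), 'c', [496.4, 51.3], 'size', 42, 12, 'ang', -85.4)
purple ([440.0, 261.0], np.int32(438), 'c', [464.0, -323.4], 'size', 50, 50, 'ang', 7.6)
```

Request:
{"method": "play_rows", "body": {"commands": [{"fingers": 1, "tx": -0.03, "ty": 0, "tz": 0, "ax": 0, "ay": 0, "az": 0}, {"fingers": 1, "tx": -0.08, "ty": 0, "tz": 0, "ax": 0, "ay": 0, "az": 0}, {"fingers": 1, "tx": -0.12, "ty": 0, "tz": 0, "ax": 0, "ay": 0, "az": 0}, {"fingers": 1, "tx": -0.12, "ty": 0, "tz": 0, "ax": 0.04, "ay": 0, "az": 0}, {"fingers": 1, "tx": -0.12, "ty": 0, "tz": 0, "ax": 0.077, "ay": 0, "az": 0}]}}

```text
time_s: 12.93
tcp_pos: [0.5177, -0.0909, 0.1541]
ee_rot: [[0.006, -0.97, 0.243], [0.001, 0.243, 0.97], [-1.0, -0.005, 0.002]]
wrist_force: [1.2, 0.4, -2.1]
gripper_width: 0.249
```

Request:
{"method": "play_rows", "body": {"commands": [{"fingers": 1, "tx": 0, "ty": 0, "tz": 0, "ax": 0.17, "ay": 0, "az": 0}, {"fingers": 1, "tx": 0, "ty": 0, "tz": 0, "ax": 0.17, "ay": 0, "az": 0}, {"fingers": 1, "tx": 0, "ty": 0, "tz": 0, "ax": 0.17, "ay": 0, "az": 0}, {"fingers": 1, "tx": 0, "ty": 0, "tz": 0, "ax": 0.17, "ay": 0, "az": 0}, {"fingers": 1, "tx": 0, "ty": 0, "tz": 0, "ax": 0.17, "ay": 0, "az": 0}]}}

```text
time_s: 13.35
tcp_pos: [0.5161, -0.091, 0.1515]
ee_rot: [[-0.0, -0.712, 0.702], [0.0, 0.702, 0.712], [-1.0, 0.0, -0.0]]
wrist_force: [0.1, 0.0, -1.5]
gripper_width: 0.252
```

Request:
{"method": "play_rows", "body": {"commands": [{"fingers": 1, "tx": 0, "ty": 0, "tz": 0, "ax": 0.17, "ay": 0, "az": 0}, {"fingers": 1, "tx": 0, "ty": 0, "tz": 0, "ax": 0.17, "ay": 0, "az": 0}, {"fingers": 1, "tx": 0, "ty": 0, "tz": 0, "ax": 0.17, "ay": 0, "az": 0}, {"fingers": 1, "tx": 0, "ty": 0, "tz": 0, "ax": 0.17, "ay": 0, "az": 0}, {"fingers": 1, "tx": 0, "ty": 0, "tz": 0, "ax": 0.17, "ay": 0, "az": 0}]}}

```text
time_s: 13.77
tcp_pos: [0.5161, -0.091, 0.1514]
ee_rot: [[-0.0, -0.255, 0.967], [0.0, 0.967, 0.255], [-1.0, 0.0, -0.0]]
wrist_force: [0.7, 0.5, -0.6]
gripper_width: 0.251
```

```bash
python3 -c "
from h import *
st();mv(.474,-.073,.15,-4)
"
```

```text
t 13.77 tcp [ 0.5161 -0.091   0.1514] yaw 14.8 w 21.9 F [ 0.7  0.5 -0.6]
row {'tx': np.float64(0.0019), 'ty': np.float64(0.0376), 'tz': np.float64(-0.0481)} {'ax': np.float64(0.1044), 'ay': np.float64(-0.0001), 'az': np.float64(-0.0001)} rows>= 2.6
```

Then lower by 90 mm (foot just on the bench) and check before release.

Request:
{"method": "play_rows", "body": {"commands": [{"fingers": 1, "tx": 0.002, "ty": 0.038, "tz": -0.048, "ax": 0.104, "ay": 0, "az": 0}, {"fingers": 1, "tx": 0.002, "ty": 0.038, "tz": -0.048, "ax": 0.104, "ay": 0, "az": 0}, {"fingers": 1, "tx": 0.002, "ty": 0.038, "tz": -0.048, "ax": 0.104, "ay": 0, "az": 0}, {"fingers": 1, "tx": 0.002, "ty": 0.038, "tz": -0.048, "ax": 0.104, "ay": 0, "az": 0}]}}

```text
time_s: 14.1
tcp_pos: [0.4736, -0.0728, 0.1502]
ee_rot: [[0.0, 0.064, 0.998], [0.0, 0.998, -0.064], [-1.0, 0.0, 0.0]]
wrist_force: [-0.1, -0.2, -1.6]
gripper_width: 0.248
```

Request:
{"method": "play_rows", "body": {"commands": [{"fingers": 1, "tx": 0.03, "ty": 0, "tz": 0, "ax": 0, "ay": 0, "az": 0}, {"fingers": 1, "tx": 0.07, "ty": 0, "tz": 0, "ax": 0, "ay": 0, "az": 0}, {"fingers": 1, "tx": 0.105, "ty": 0, "tz": 0, "ax": 0, "ay": 0, "az": 0}, {"fingers": 1, "tx": 0.117, "ty": 0, "tz": 0, "ax": 0, "ay": 0, "az": 0}, {"fingers": 1, "tx": 0.117, "ty": 0, "tz": 0, "ax": 0, "ay": 0, "az": 0}]}}

```text
time_s: 14.52
tcp_pos: [0.4734, -0.0735, 0.0609]
ee_rot: [[-0.004, 0.063, 0.998], [-0.001, 0.998, -0.063], [-1.0, -0.001, -0.004]]
wrist_force: [-0.0, -0.1, -1.1]
gripper_width: 0.254
```

```bash
python3 -c "
from h import *
st();mv(.474,-.073,.060,-4)
p=viewer.capture('side');cv2.imwrite('pics/a8.png',cv2.resize(p['image'][130:280,250:420,::-1],(680,600)))
for c in ('green','purple'):
    for b in blobs(p,c,.012,30): print(c,b)
"
```

```text
t 14.52 tcp [ 0.4734 -0.0735  0.0609] yaw -3.6 w 22.1 F [-0.  -0.1 -1.1]
row {'tx': np.float64(0.0012), 'ty': np.float64(0.0007), 'tz': np.float64(0.0007)} {'ax': np.float64(0.0022), 'ay': np.float64(-0.0013), 'az': np.float64(0.0004)} rows>= 0.1
green ([636.0, 4.0], np.int32(75), 'c', [174.1, -2036.9], 'size', 136, 35, 'ang', -78.8)
green ([282.0, 235.0], np.int32(447), 'c', [624.6, 77.0], 'size', 95, 43, 'ang', -89.6)
purple ([408.0, 173.0], np.int32(192), 'c', [469.9, -334.6], 'size', 51, 50, 'ang', -81.9)
purple ([317.0, 255.0], np.int32(489), 'c', [508.2, 76.6], 'size', 95, 42, 'ang', 88.5)
```

View pics/a8.png

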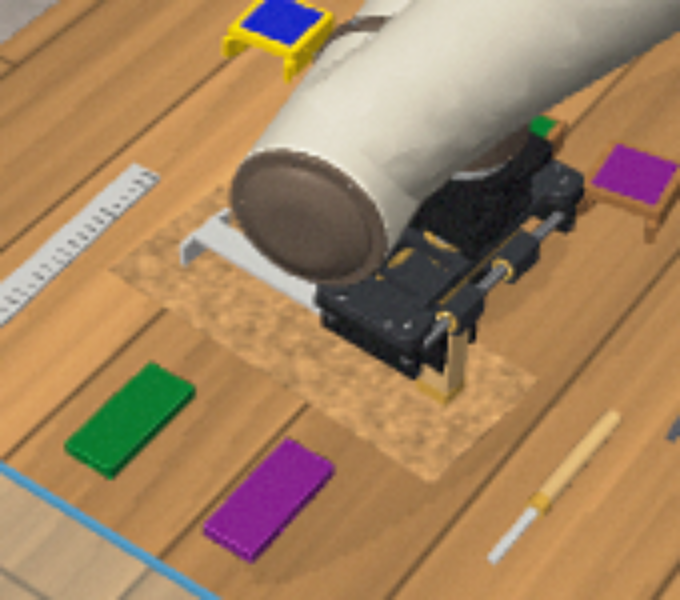

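Request:
{"method": "play_rows", "body": {"commands": [{"fingers": 1, "tx": 0.001, "ty": 0, "tz": 0, "ax": 0, "ay": 0, "az": 0}, {"fingers": -1, "tx": 0.001, "ty": 0, "tz": 0, "ax": 0, "ay": 0, "az": 0}, {"fingers": -1, "tx": 0.001, "ty": 0, "tz": 0, "ax": 0, "ay": 0, "az": 0}, {"fingers": -1, "tx": 0.001, "ty": 0, "tz": 0, "ax": 0, "ay": 0, "az": 0}, {"fingers": -1, "tx": 0.001, "ty": 0, "tz": 0, "ax": 0, "ay": 0, "az": 0}]}}

```text
time_s: 14.98
tcp_pos: [0.4747, -0.0735, 0.0623]
ee_rot: [[0.002, 0.065, 0.998], [0.0, 0.998, -0.065], [-1.0, 0.0, 0.002]]
wrist_force: [0.1, -0.4, 0.6]
gripper_width: 0.47
```

Request:
{"method": "play_rows", "body": {"commands": [{"fingers": -1, "tx": 0, "ty": 0, "tz": 0, "ax": 0, "ay": 0, "az": 0}, {"fingers": -1, "tx": 0, "ty": 0, "tz": 0, "ax": 0, "ay": 0, "az": 0}, {"fingers": -1, "tx": 0, "ty": 0, "tz": 0, "ax": 0, "ay": 0, "az": 0}, {"fingers": -1, "tx": 0, "ty": 0, "tz": 0, "ax": 0, "ay": 0, "az": 0}]}}

```text
time_s: 15.32
tcp_pos: [0.4742, -0.0736, 0.0616]
ee_rot: [[0.0, 0.065, 0.998], [0.0, 0.998, -0.065], [-1.0, 0.0, 0.0]]
wrist_force: [0.1, 0.2, -0.1]
gripper_width: 0.772
```

Request:
{"method": "play_rows", "body": {"commands": [{"fingers": -1, "tx": -0.03, "ty": 0, "tz": 0, "ax": 0, "ay": 0, "az": 0}, {"fingers": -1, "tx": -0.08, "ty": 0, "tz": 0, "ax": 0, "ay": 0, "az": 0}, {"fingers": -1, "tx": -0.13, "ty": 0, "tz": 0, "ax": 0, "ay": 0, "az": 0}, {"fingers": -1, "tx": -0.15, "ty": 0, "tz": 0, "ax": 0, "ay": 0, "az": 0}, {"fingers": -1, "tx": -0.15, "ty": 0, "tz": 0, "ax": 0, "ay": 0, "az": 0}]}}

```text
time_s: 15.73
tcp_pos: [0.4768, -0.0734, 0.1785]
ee_rot: [[0.01, 0.064, 0.998], [0.001, 0.998, -0.064], [-1.0, 0.001, 0.01]]
wrist_force: [0.4, 1.2, 0.4]
gripper_width: 0.996
```

```bash
python3 -c "
from h import *
st();mv(.508,.106,.12,90)
for n in ('top','side'):
  p=viewer.capture(n)
  for c in ('green','purple'):
    for b in blobs(p,c,.012,100): print(c,b)
  for d in spotter.find_in('rake',p)[:1]: print('rake',d)
"
```

```text
t 15.73 tcp [ 0.4768 -0.0734  0.1785] yaw -3.7 w 86.6 F [0.4 1.2 0.4]
row {'tx': np.float64(0.0786), 'ty': np.float64(0.2413), 'tz': np.float64(0.0254)} {'ax': np.float64(-0.5204), 'ay': np.float64(0.0027), 'az': np.float64(0.0022)} rows>= 13.1
green ([559.0, 180.0], np.int32(186), 'c', [690.9, -617.7], 'size', 44, 28, 'ang', 57.2)
green ([281.0, 182.0], np.int32(376), 'c', [630.4, 75.0], 'size', 88, 31, 'ang', -85.4)
green ([436.0, 220.0], np.int32(408), 'c', [565.7, -312.7], 'size', 50, 47, 'ang', -85.4)
purple ([540.0, 167.0], np.int32(158), 'c', [721.9, -572.6], 'size', 50, 21, 'ang', -64.9)
purple ([440.0, 261.0], np.int32(440), 'c', [464.0, -323.3], 'size', 50, 50, 'ang', 7.6)
green ([282.0, 235.0], np.int32(447), 'c', [624.6, 77.0], 'size', 95, 43, 'ang', -89.6)
purple ([408.0, 173.0], np.int32(191), 'c', [469.9, -334.6], 'size', 51, 50, 'ang', -81.9)
purple ([317.0, 255.0], np.int32(488), 'c', [508.2, 76.6], 'size', 95, 42, 'ang', 88.5)
rake {'uv': [342.8, 205.3], 'score': 0.71}
```

Request:
{"method": "play_rows", "body": {"commands": [{"fingers": -1, "tx": 0, "ty": 0.08, "tz": 0, "ax": -0.173, "ay": 0, "az": 0}, {"fingers": -1, "tx": 0, "ty": 0.08, "tz": 0, "ax": -0.173, "ay": 0, "az": 0}, {"fingers": -1, "tx": 0, "ty": 0.08, "tz": 0, "ax": -0.173, "ay": 0, "az": 0}, {"fingers": -1, "tx": 0, "ty": 0.08, "tz": 0, "ax": -0.173, "ay": 0, "az": 0}, {"fingers": -1, "tx": 0, "ty": 0.08, "tz": 0, "ax": -0.173, "ay": 0, "az": 0}]}}

```text
time_s: 16.35
tcp_pos: [0.4772, -0.0135, 0.1722]
ee_rot: [[-0.004, -0.466, 0.885], [-0.001, 0.885, 0.466], [-1.0, 0.001, -0.004]]
wrist_force: [0.3, -0.1, -0.8]
gripper_width: 1.003
```

Request:
{"method": "play_rows", "body": {"commands": [{"fingers": -1, "tx": 0.03, "ty": 0.065, "tz": 0.049, "ax": -0.173, "ay": 0, "az": 0}, {"fingers": -1, "tx": 0.03, "ty": 0.065, "tz": 0.049, "ax": -0.173, "ay": 0, "az": 0}, {"fingers": -1, "tx": 0.03, "ty": 0.065, "tz": 0.049, "ax": -0.173, "ay": 0, "az": 0}, {"fingers": -1, "tx": 0.03, "ty": 0.065, "tz": 0.049, "ax": -0.173, "ay": 0, "az": 0}, {"fingers": -1, "tx": 0.03, "ty": 0.065, "tz": 0.049, "ax": -0.173, "ay": 0, "az": 0}]}}

```text
time_s: 16.77
tcp_pos: [0.4873, 0.0466, 0.1494]
ee_rot: [[-0.004, -0.856, 0.517], [-0.002, 0.517, 0.856], [-1.0, 0.003, -0.004]]
wrist_force: [-0.2, 0.6, 0.3]
gripper_width: 1.002
```

Request:
{"method": "play_rows", "body": {"commands": [{"fingers": -1, "tx": 0.05, "ty": 0.03, "tz": 0.075, "ax": -0.173, "ay": 0, "az": 0}, {"fingers": -1, "tx": 0.05, "ty": 0.03, "tz": 0.075, "ax": -0.173, "ay": 0, "az": 0}, {"fingers": -1, "tx": 0.05, "ty": 0.03, "tz": 0.075, "ax": -0.173, "ay": 0, "az": 0}, {"fingers": -1, "tx": 0.05, "ty": 0.03, "tz": 0.075, "ax": -0.173, "ay": 0, "az": 0}, {"fingers": -1, "tx": 0.05, "ty": 0.03, "tz": 0.075, "ax": -0.173, "ay": 0, "az": 0}]}}

```text
time_s: 17.18
tcp_pos: [0.4973, 0.1062, 0.1117]
ee_rot: [[-0.004, -1.0, -0.001], [-0.002, -0.001, 1.0], [-1.0, 0.004, -0.002]]
wrist_force: [0.4, 0.7, -0.2]
gripper_width: 1.0
```

Request:
{"method": "play_rows", "body": {"commands": [{"fingers": -1, "tx": 0, "ty": 0, "tz": 0, "ax": 0, "ay": 0, "az": 0}]}}

```text
time_s: 17.27
tcp_pos: [0.4974, 0.1059, 0.1121]
ee_rot: [[-0.004, -1.0, 0.004], [-0.002, 0.004, 1.0], [-1.0, 0.004, -0.002]]
wrist_force: [0.4, -0.8, -0.6]
gripper_width: 1.002
```

```bash
python3 -c "
from h import *
st();mv(.5095,.106,.024,89.5)
p=viewer.capture('side')
for c in ('green','purple'):
    for b in blobs(p,c,.012,100): print(c,b)
p=viewer.capture('top')
# cassette geometry from the top view: wood rows
h=cv2.cvtColor(p['image'],cv2.COLOR_RGB2HSV)
cv2.imwrite('pics/a9.png',cv2.resize(p['image'][150:280,250:470,::-1],(792,468),interpolation=cv2.INTER_CUBIC))
"
```

```text
t 17.27 tcp [0.4974 0.1059 0.1121] yaw 89.8 w 87.2 F [ 0.4 -0.8 -0.6]
row {'tx': np.float64(0.1174), 'ty': np.float64(-0.0166), 'tz': np.float64(0.0004)} {'ax': np.float64(0.0014), 'ay': np.float64(-0.0007), 'az': np.float64(-0.0012)} rows>= 2.1
green ([275.0, 242.0], np.int32(164), 'c', [624.3, 107.7], 'size', 43, 33, 'ang', 0.3)
purple ([409.0, 174.0], np.int32(179), 'c', [470.3, -334.6], 'size', 51, 50, 'ang', -81.9)
purple ([314.0, 256.0], np.int32(405), 'c', [508.3, 82.2], 'size', 84, 42, 'ang', 88.5)
```

View pics/a9.png

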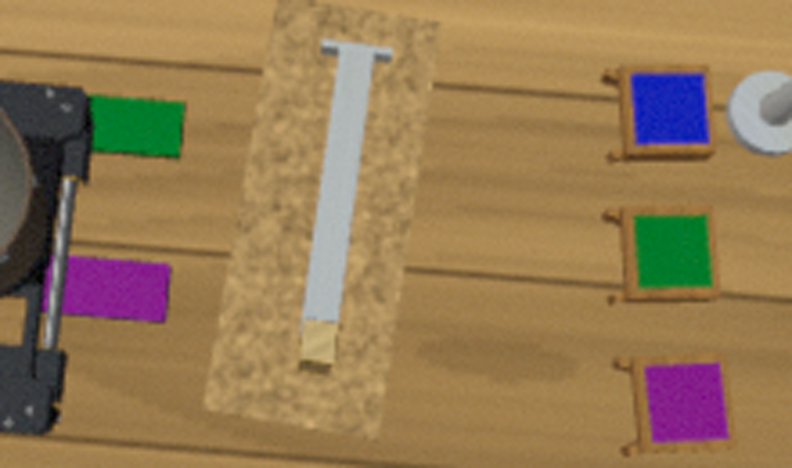

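Request:
{"method": "play_rows", "body": {"commands": [{"fingers": -1, "tx": 0.03, "ty": -0.0165, "tz": 0, "ax": 0.001, "ay": 0, "az": 0}, {"fingers": -1, "tx": 0.07, "ty": -0.0165, "tz": 0, "ax": 0.001, "ay": 0, "az": 0}, {"fingers": -1, "tx": 0.1, "ty": -0.0165, "tz": 0, "ax": 0.001, "ay": 0, "az": 0}, {"fingers": -1, "tx": 0.117, "ty": -0.0165, "tz": 0, "ax": 0.001, "ay": 0, "az": 0}, {"fingers": -1, "tx": 0.117, "ty": -0.0165, "tz": 0, "ax": 0.001, "ay": 0, "az": 0}]}}

```text
time_s: 17.78
tcp_pos: [0.5084, 0.1047, 0.023]
ee_rot: [[-0.007, -1.0, 0.011], [-0.003, 0.011, 1.0], [-1.0, 0.007, -0.003]]
wrist_force: [-0.5, -1.1, -0.5]
gripper_width: 0.999
```

Request:
{"method": "play_rows", "body": {"commands": [{"fingers": 1, "tx": 0, "ty": 0, "tz": 0, "ax": 0, "ay": 0, "az": 0}, {"fingers": 1, "tx": 0, "ty": 0, "tz": 0, "ax": 0, "ay": 0, "az": 0}, {"fingers": 1, "tx": 0, "ty": 0, "tz": 0, "ax": 0, "ay": 0, "az": 0}, {"fingers": 1, "tx": 0, "ty": 0, "tz": 0, "ax": 0, "ay": 0, "az": 0}, {"fingers": 1, "tx": 0, "ty": 0, "tz": 0, "ax": 0, "ay": 0, "az": 0}]}}

```text
time_s: 18.2
tcp_pos: [0.5112, 0.1064, 0.0273]
ee_rot: [[0.002, -1.0, 0.009], [0.001, 0.009, 1.0], [-1.0, -0.002, 0.001]]
wrist_force: [0.5, -0.7, 0.5]
gripper_width: 0.703
```

Request:
{"method": "play_rows", "body": {"commands": [{"fingers": 1, "tx": 0, "ty": 0, "tz": 0, "ax": 0, "ay": 0, "az": 0}, {"fingers": 1, "tx": 0, "ty": 0, "tz": 0, "ax": 0, "ay": 0, "az": 0}, {"fingers": 1, "tx": 0, "ty": 0, "tz": 0, "ax": 0, "ay": 0, "az": 0}, {"fingers": 1, "tx": 0, "ty": 0, "tz": 0, "ax": 0, "ay": 0, "az": 0}, {"fingers": 1, "tx": 0, "ty": 0, "tz": 0, "ax": 0, "ay": 0, "az": 0}]}}

```text
time_s: 18.62
tcp_pos: [0.5108, 0.1062, 0.0265]
ee_rot: [[0.0, -1.0, 0.008], [0.0, 0.008, 1.0], [-1.0, -0.0, 0.0]]
wrist_force: [-1.4, 0.6, 2.6]
gripper_width: 0.453
```

```bash
cat >> h.py <<'E'
def fine(p,col,z,box,k=8):
    "sub-pixel rectangle fit of a coloured top inside pixel box (u0,u1,v0,v1)"
    u0,u1,v0,v1=box
    c=cv2.resize(p['image'][v0:v1,u0:u1],None,fx=k,fy=k,interpolation=cv2.INTER_CUBIC)
    h=cv2.cvtColor(c,cv2.COLOR_RGB2HSV); lo,hi=HUE[col]
    m=cv2.inRange(h,(lo,110,40),(hi,255,255))
    c,_=cv2.findContours(m,0,1); c=max(c,key=cv2.contourArea)[:,0].astype(float)
    q=w(p,np.c_[(c[:,0]+.5)/k-.5+u0,(c[:,1]+.5)/k-.5+v0],z)*1000
    (x,y),(a,b),t=cv2.minAreaRect(q.astype('float32'))
    return np.round([x,y,a,b,t],1)
E
python3 -c "
from h import *
st()
for n,bx in (('top',{'green':(418,455,203,240),'purple':(422,460,242,280)}),('side',{'green':(360,398,146,180),'purple':(392,425,160,190)})):
  p=viewer.capture(n)
  for c in bx: print(n,c,fine(p,c,.026,bx[c]))
  if n=='side': print([b for b in blobs(p,'purple',.012,100)])
"
```

```text
t 18.62 tcp [0.5108 0.1062 0.0265] yaw 89.5 w 39.4 F [-1.4  0.6  2.6]
top green [ 563.4 -308.5   49.3   49.7    5.4]
top purple [ 463.  -318.8   49.9   49.9    7.5]Traceback (most recent call last):
  File "<string>", line 6, in <module>
    for c in bx: print(n,c,fine(p,c,.026,bx[c]))
                           ~~~~^^^^^^^^^^^^^^^^
  File "h.py", line 44, in fine
    c,_=cv2.findContours(m,0,1); c=max(c,key=cv2.contourArea)[:,0].astype(float)
                                   ~~~^^^^^^^^^^^^^^^^^^^^^^^
ValueError: max() iterable argument is empty
```

Request:
{"method": "play_rows", "body": {"commands": [{"fingers": 1, "tx": 0, "ty": 0, "tz": 0, "ax": 0, "ay": 0, "az": 0}, {"fingers": 1, "tx": -0.01, "ty": 0, "tz": 0, "ax": 0, "ay": 0, "az": 0}, {"fingers": 1, "tx": -0.04, "ty": 0, "tz": 0, "ax": 0, "ay": 0, "az": 0}, {"fingers": 1, "tx": -0.09, "ty": 0, "tz": 0, "ax": 0, "ay": 0, "az": 0}, {"fingers": 1, "tx": -0.14, "ty": 0, "tz": 0, "ax": 0, "ay": 0, "az": 0}]}}

```text
time_s: 19.13
tcp_pos: [0.5099, 0.1056, 0.1317]
ee_rot: [[-0.003, -1.0, 0.009], [-0.002, 0.009, 1.0], [-1.0, 0.003, -0.002]]
wrist_force: [0.6, -0.2, 0.6]
gripper_width: 0.45
```

Request:
{"method": "play_rows", "body": {"commands": [{"fingers": 1, "tx": -0.007, "ty": 0.008, "tz": -0.04, "ax": 0, "ay": 0, "az": 0}, {"fingers": 1, "tx": -0.007, "ty": 0.016, "tz": -0.08, "ax": 0, "ay": 0, "az": 0}, {"fingers": 1, "tx": -0.007, "ty": 0.025, "tz": -0.12, "ax": 0, "ay": 0, "az": 0}, {"fingers": 1, "tx": -0.007, "ty": 0.033, "tz": -0.16, "ax": 0, "ay": 0, "az": 0}, {"fingers": 1, "tx": -0.007, "ty": 0.0415, "tz": -0.2, "ax": 0, "ay": 0, "az": 0}]}}

```text
time_s: 19.55
tcp_pos: [0.4778, -0.0448, 0.1371]
ee_rot: [[0.001, -1.0, 0.008], [0.0, 0.008, 1.0], [-1.0, -0.001, 0.0]]
wrist_force: [0.1, 0.1, -0.9]
gripper_width: 0.452
```

Request:
{"method": "play_rows", "body": {"commands": [{"fingers": 1, "tx": 0, "ty": 0.008, "tz": -0.04, "ax": -0.015, "ay": 0, "az": 0}, {"fingers": 1, "tx": 0, "ty": 0.016, "tz": -0.08, "ax": -0.03, "ay": 0, "az": 0}, {"fingers": 1, "tx": 0, "ty": 0.025, "tz": -0.12, "ax": -0.045, "ay": 0, "az": 0}, {"fingers": 1, "tx": 0, "ty": 0.033, "tz": -0.16, "ax": -0.045, "ay": 0, "az": 0}, {"fingers": 1, "tx": 0, "ty": 0.0415, "tz": -0.2, "ax": -0.045, "ay": 0, "az": 0}]}}

```text
time_s: 19.97
tcp_pos: [0.4454, -0.1947, 0.1369]
ee_rot: [[0.001, -0.991, -0.133], [-0.0, -0.133, 0.991], [-1.0, -0.001, -0.0]]
wrist_force: [-0.3, -0.3, 0.1]
gripper_width: 0.451
```

Request:
{"method": "play_rows", "body": {"commands": [{"fingers": 1, "tx": 0, "ty": 0, "tz": 0, "ax": 0, "ay": 0, "az": 0}, {"fingers": 1, "tx": 0, "ty": 0, "tz": 0, "ax": 0, "ay": 0, "az": 0}]}}

```text
time_s: 20.13
tcp_pos: [0.4453, -0.1946, 0.1366]
ee_rot: [[-0.0, -0.992, -0.129], [0.0, -0.129, 0.992], [-1.0, 0.0, 0.0]]
wrist_force: [-0.5, 0.2, -0.2]
gripper_width: 0.45
```

```bash
python3 -c "
from h import *
st();mv(.4463,-.193,.032,97.7)
p=viewer.capture('top')
print([b for b in blobs(p,'purple',.12,60)])
cv2.imwrite('pics/b1.png',cv2.resize(p['image'][130:300,300:480,::-1],(600,567)))
p=viewer.capture('side'); print([b for b in blobs(p,'green',.012,60)],[b for b in blobs(p,'purple',.12,60)])
"
```

```text
t 20.13 tcp [ 0.4453 -0.1946  0.1366] yaw 97.4 w 39.1 F [-0.5  0.2 -0.2]
row {'tx': np.float64(0.1395), 'ty': np.float64(-0.0016), 'tz': np.float64(0.0019)} {'ax': np.float64(-0.0016), 'ay': np.float64(0.0), 'az': np.float64(-0.0)} rows>= 2.5
[([540.0, 167.0], np.int32(160), 'c', [681.3, -508.6], 'size', 44, 19, 'ang', -64.9)]
[([636.0, 4.0], np.int32(75), 'c', [174.1, -2036.9], 'size', 136, 35, 'ang', -78.8), ([377.0, 162.0], np.int32(150), 'c', [571.6, -321.4], 'size', 50, 46, 'ang', 5.7), ([282.0, 235.0], np.int32(447), 'c', [624.6, 77.0], 'size', 95, 43, 'ang', -89.6)] [([396.0, 172.0], np.int32(234), 'c', [448.4, -212.3], 'size', 79, 42, 'ang', -82.5), ([412.0, 174.0], np.int32(106), 'c', [414.3, -223.6], 'size', 45, 27, 'ang', -79.3)]
```

View pics/b1.png

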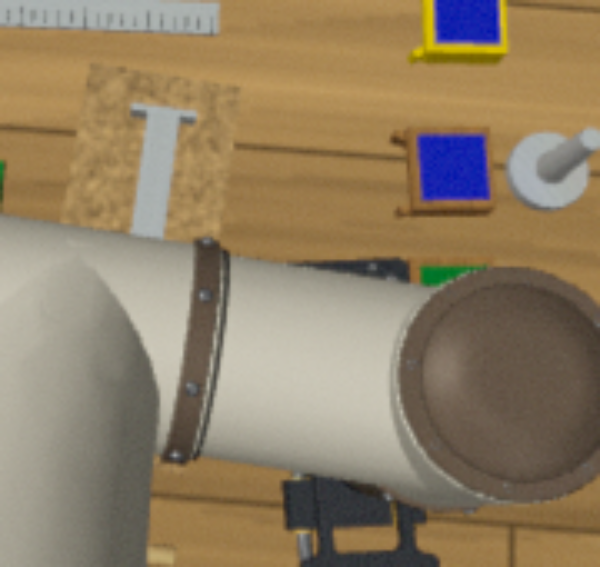

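Request:
{"method": "play_rows", "body": {"commands": [{"fingers": 1, "tx": 0.04, "ty": -0.0015, "tz": 0.002, "ax": -0.0015, "ay": 0, "az": 0}, {"fingers": 1, "tx": 0.09, "ty": -0.0015, "tz": 0.002, "ax": -0.0015, "ay": 0, "az": 0}, {"fingers": 1, "tx": 0.13, "ty": -0.0015, "tz": 0.002, "ax": -0.0015, "ay": 0, "az": 0}, {"fingers": 1, "tx": 0.145, "ty": -0.0015, "tz": 0.002, "ax": -0.0015, "ay": 0, "az": 0}, {"fingers": 1, "tx": 0.145, "ty": -0.0015, "tz": 0.002, "ax": -0.0015, "ay": 0, "az": 0}]}}

```text
time_s: 20.65
tcp_pos: [0.4456, -0.1903, 0.0256]
ee_rot: [[-0.006, -0.99, -0.14], [0.0, -0.14, 0.99], [-1.0, 0.006, 0.001]]
wrist_force: [0.5, 0.5, -0.4]
gripper_width: 0.457
```

Request:
{"method": "play_rows", "body": {"commands": [{"fingers": 1, "tx": 0, "ty": 0, "tz": 0, "ax": 0, "ay": 0, "az": 0}, {"fingers": 1, "tx": 0, "ty": 0, "tz": 0, "ax": 0, "ay": 0, "az": 0}]}}

```text
time_s: 20.82
tcp_pos: [0.4477, -0.1909, 0.0281]
ee_rot: [[0.001, -0.99, -0.139], [-0.0, -0.139, 0.99], [-1.0, -0.001, -0.0]]
wrist_force: [-0.4, 0.1, -0.1]
gripper_width: 0.454
```

```bash
python3 -c "
from h import *
st();mv(.4463,-.193,.0275,97.7)
p=viewer.capture('side'); print(*[b for b in blobs(p,'purple',.012,60)],sep='\n')
c=np.array([463.4,-319.4])/1000;d=np.array([.134,-.991]);n=np.array([.991,.134]);m=c-.035*d
# project slot line and tablet expected outline for check
q=[np.r_[m-.062*d+s*d*0+e*n,.012] for s,e in((0,-.02),(0,.02))]
im=p['image'].copy()
big=cv2.resize(im[130:230,350:450],None,fx=6,fy=6,interpolation=cv2.INTER_CUBIC)
for a,z,col in((m-.1*d,.012,(255,255,0)),):
  uv=(proj(p,[np.r_[m-.1*d,.012],np.r_[m,.012],np.r_[m,.026],np.r_[m+.06*d,.026]])-[350,130]+.5)*6
  cv2.polylines(big,[uv.astype(int)],False,col,1)
cv2.imwrite('pics/b2.png',big[:,:,::-1])
"
```

```text
t 20.82 tcp [ 0.4477 -0.1909  0.0281] yaw 98.0 w 39.5 F [-0.4  0.1 -0.1]
row {'tx': np.float64(0.0008), 'ty': np.float64(0.0022), 'tz': np.float64(-0.0025)} {'ax': np.float64(0.0016), 'ay': np.float64(-0.0001), 'az': np.float64(0.0003)} rows>= 0.1
([411.0, 171.0], np.int32(81), 'c', [468.8, -348.3], 'size', 44, 24, 'ang', 8.4)
([391.0, 201.0], np.int32(192), 'c', [452.3, -204.3], 'size', 66, 40, 'ang', -77.9)
```

View pics/b2.png

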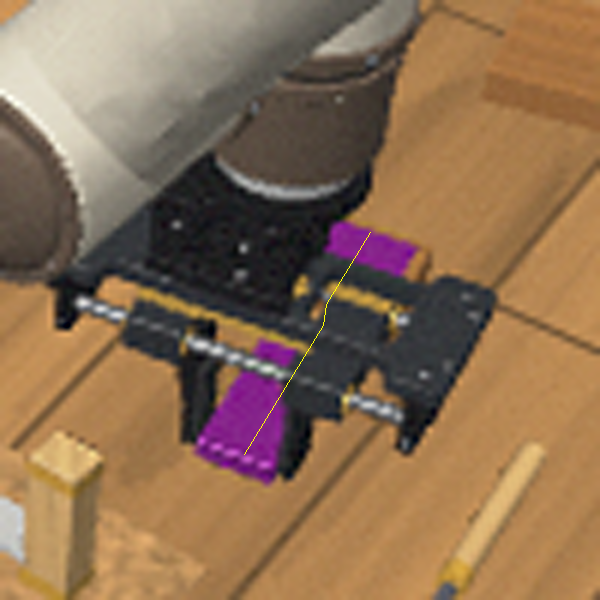

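Request:
{"method": "play_rows", "body": {"commands": [{"fingers": 1, "tx": 0.0005, "ty": 0.0022, "tz": 0, "ax": 0.0015, "ay": 0, "az": 0}, {"fingers": 1, "tx": 0.0005, "ty": 0.0022, "tz": -0.01, "ax": 0.0015, "ay": 0, "az": 0}, {"fingers": 1, "tx": 0.0005, "ty": 0.0022, "tz": -0.02, "ax": 0.0015, "ay": 0, "az": 0}, {"fingers": 1, "tx": 0.0005, "ty": 0.0022, "tz": -0.03, "ax": 0.0015, "ay": 0, "az": 0}, {"fingers": 1, "tx": 0.0005, "ty": 0.0022, "tz": -0.04, "ax": 0.0015, "ay": 0, "az": 0}]}}

```text
time_s: 21.28
tcp_pos: [0.4497, -0.2227, 0.0276]
ee_rot: [[0.001, -0.991, -0.132], [-0.0, -0.132, 0.991], [-1.0, -0.001, -0.0]]
wrist_force: [-0.2, 0.2, -0.9]
gripper_width: 0.451
```

Request:
{"method": "play_rows", "body": {"commands": [{"fingers": 1, "tx": 0, "ty": 0, "tz": 0, "ax": 0, "ay": 0, "az": 0}, {"fingers": 1, "tx": 0, "ty": 0, "tz": -0.006, "ax": 0, "ay": 0, "az": 0}, {"fingers": 1, "tx": 0, "ty": 0, "tz": -0.012, "ax": 0, "ay": 0, "az": 0}, {"fingers": 1, "tx": 0, "ty": 0, "tz": -0.012, "ax": 0, "ay": 0, "az": 0}]}}

```text
time_s: 21.62
tcp_pos: [0.4507, -0.2312, 0.0274]
ee_rot: [[0.0, -0.991, -0.132], [-0.0, -0.132, 0.991], [-1.0, -0.0, -0.0]]
wrist_force: [0.5, 0.5, -1.0]
gripper_width: 0.451
```

```bash
python3 -c "
from h import *
s=st();m=np.array([.4587,-.2847]);d=np.array([.134,-.991]);v=np.array(s['tcp_pos'][:2])-m;print('slot coords TCP mm',1000*v@d,1000*(v@[.991,.134]))
"
```

```text
t 21.62 tcp [ 0.4507 -0.2312  0.0274] yaw 97.6 w 39.2 F [ 0.5  0.5 -1. ]
slot coords TCP mm -54.04231459681991 -0.7414713179371176
```

Request:
{"method": "play_rows", "body": {"commands": [{"fingers": 1, "tx": 0, "ty": -0.0005, "tz": -0.008, "ax": 0, "ay": 0, "az": 0}, {"fingers": 1, "tx": 0, "ty": -0.0005, "tz": -0.016, "ax": 0, "ay": 0, "az": 0}, {"fingers": 1, "tx": 0, "ty": -0.0005, "tz": -0.024, "ax": 0, "ay": 0, "az": 0}, {"fingers": 1, "tx": 0, "ty": -0.0005, "tz": -0.03, "ax": 0, "ay": 0, "az": 0}, {"fingers": 1, "tx": 0, "ty": -0.0005, "tz": -0.03, "ax": 0, "ay": 0, "az": 0}]}}

```text
time_s: 22.03
tcp_pos: [0.4542, -0.2537, 0.0274]
ee_rot: [[0.0, -0.991, -0.132], [-0.0, -0.132, 0.991], [-1.0, -0.0, -0.0]]
wrist_force: [-0.7, -0.6, -0.8]
gripper_width: 0.456
```

Request:
{"method": "play_rows", "body": {"commands": [{"fingers": 1, "tx": 0, "ty": 0, "tz": -0.004, "ax": 0, "ay": 0, "az": 0}, {"fingers": 1, "tx": 0, "ty": 0, "tz": -0.008, "ax": 0, "ay": 0, "az": 0}, {"fingers": 1, "tx": 0, "ty": 0, "tz": -0.008, "ax": 0, "ay": 0, "az": 0}]}}

```text
time_s: 22.28
tcp_pos: [0.4549, -0.2591, 0.0274]
ee_rot: [[0.0, -0.991, -0.132], [-0.0, -0.132, 0.991], [-1.0, -0.0, -0.0]]
wrist_force: [0.4, -0.1, -0.0]
gripper_width: 0.455
```

```bash
python3 -c "
from h import *
s=st();m=np.array([.4587,-.2847]);d=np.array([.134,-.991]);v=np.array(s['tcp_pos'][:2])-m;print('slot coords TCP mm',1000*v@d,1000*(v@[.991,.134]))
"
```

```text
t 22.28 tcp [ 0.4549 -0.2591  0.0274] yaw 97.6 w 39.6 F [ 0.4 -0.1 -0. ]
slot coords TCP mm -25.850114428861282 -0.3799453147494202
```

Request:
{"method": "play_rows", "body": {"commands": [{"fingers": -1, "tx": 0, "ty": 0, "tz": 0, "ax": 0, "ay": 0, "az": 0}, {"fingers": -1, "tx": 0, "ty": 0, "tz": 0, "ax": 0, "ay": 0, "az": 0}, {"fingers": -1, "tx": 0, "ty": 0, "tz": 0, "ax": 0, "ay": 0, "az": 0}, {"fingers": -1, "tx": 0, "ty": 0, "tz": 0.0, "ax": 0, "ay": 0, "az": 0}]}}

```text
time_s: 22.62
tcp_pos: [0.4548, -0.2586, 0.0275]
ee_rot: [[0.0, -0.991, -0.133], [-0.0, -0.133, 0.991], [-1.0, -0.0, -0.0]]
wrist_force: [0.0, -0.3, 1.0]
gripper_width: 0.671
```

Request:
{"method": "play_rows", "body": {"commands": [{"fingers": -0.5, "tx": -0.03, "ty": 0, "tz": 0, "ax": 0, "ay": 0, "az": 0}, {"fingers": -0.5, "tx": -0.05, "ty": 0, "tz": 0.0, "ax": 0, "ay": 0, "az": 0}, {"fingers": 1, "tx": -0.05, "ty": 0, "tz": 0.04, "ax": 0, "ay": 0, "az": 0}, {"fingers": 1, "tx": -0.05, "ty": 0, "tz": 0.045, "ax": 0, "ay": 0, "az": 0}, {"fingers": 1, "tx": -0.05, "ty": 0, "tz": 0.045, "ax": 0, "ay": 0, "az": 0}]}}

```text
time_s: 23.03
tcp_pos: [0.4499, -0.2242, 0.0652]
ee_rot: [[-0.0, -0.991, -0.134], [0.0, -0.134, 0.991], [-1.0, 0.0, 0.0]]
wrist_force: [-0.4, 0.3, -0.0]
gripper_width: 0.596
```

Request:
{"method": "play_rows", "body": {"commands": [{"fingers": 1, "tx": 0, "ty": 0, "tz": 0, "ax": 0, "ay": 0, "az": 0}, {"fingers": 1, "tx": 0, "ty": 0, "tz": 0, "ax": 0, "ay": 0, "az": 0}, {"fingers": 1, "tx": 0, "ty": 0, "tz": 0, "ax": 0, "ay": 0, "az": 0}, {"fingers": 1, "tx": 0, "ty": 0, "tz": 0, "ax": 0, "ay": 0, "az": 0}, {"fingers": 1, "tx": 0, "ty": 0, "tz": 0, "ax": 0, "ay": 0, "az": 0}]}}

```text
time_s: 23.45
tcp_pos: [0.4502, -0.2257, 0.0647]
ee_rot: [[-0.0, -0.991, -0.132], [0.0, -0.132, 0.991], [-1.0, 0.0, 0.0]]
wrist_force: [0.8, 0.1, 0.3]
gripper_width: 0.223
```

Request:
{"method": "play_rows", "body": {"commands": [{"fingers": 1, "tx": 0, "ty": 0, "tz": 0, "ax": 0, "ay": 0, "az": 0}, {"fingers": 1, "tx": 0.03, "ty": 0, "tz": 0, "ax": 0, "ay": 0, "az": 0}, {"fingers": 1, "tx": 0.053, "ty": 0, "tz": 0, "ax": 0, "ay": 0, "az": 0}, {"fingers": 1, "tx": 0.053, "ty": 0, "tz": 0, "ax": 0, "ay": 0, "az": 0}, {"fingers": 1, "tx": 0.053, "ty": 0, "tz": 0, "ax": 0, "ay": 0, "az": 0}]}}

```text
time_s: 23.87
tcp_pos: [0.4497, -0.2254, 0.0246]
ee_rot: [[-0.002, -0.991, -0.132], [0.0, -0.132, 0.991], [-1.0, 0.002, 0.0]]
wrist_force: [0.4, -0.0, 0.5]
gripper_width: 0.008
```

```bash
python3 -c "
from h import *
s=st();m=np.array([.4587,-.2847]);d=np.array([.134,-.991]);v=np.array(s['tcp_pos'][:2])-m;print('slot coords TCP mm',1000*v@d,1000*(v@[.991,.134]))
p=viewer.capture('side'); print(*[b for b in blobs(p,'purple',.012,30)],sep='\n')
"
```

```text
t 23.87 tcp [ 0.4497 -0.2254  0.0246] yaw 97.6 w 0.7 F [ 0.4 -0.   0.5]
slot coords TCP mm -59.986572069287995 -0.983940264069386
([404.0, 192.0], np.int32(39), 'c', [441.9, -255.4], 'size', 34, 18, 'ang', -82.4)
```

Request:
{"method": "play_rows", "body": {"commands": [{"fingers": 1, "tx": 0, "ty": -0.001, "tz": -0.006, "ax": 0, "ay": 0, "az": 0}, {"fingers": 1, "tx": 0, "ty": -0.001, "tz": -0.012, "ax": 0, "ay": 0, "az": 0}, {"fingers": 1, "tx": 0, "ty": -0.001, "tz": -0.017, "ax": 0, "ay": 0, "az": 0}, {"fingers": 1, "tx": 0, "ty": -0.001, "tz": -0.021, "ax": 0, "ay": 0, "az": 0}, {"fingers": 1, "tx": 0, "ty": -0.001, "tz": -0.021, "ax": 0, "ay": 0, "az": 0}]}}

```text
time_s: 24.33
tcp_pos: [0.4536, -0.2406, 0.0259]
ee_rot: [[0.001, -0.991, -0.131], [0.001, -0.131, 0.991], [-1.0, -0.001, 0.001]]
wrist_force: [-0.5, 5.3, 3.8]
gripper_width: 0.004
```

Request:
{"method": "play_rows", "body": {"commands": [{"fingers": 1, "tx": 0, "ty": 0, "tz": -0.002, "ax": 0, "ay": 0, "az": 0}, {"fingers": 1, "tx": 0, "ty": 0, "tz": -0.004, "ax": 0, "ay": 0, "az": 0}, {"fingers": 1, "tx": 0, "ty": 0, "tz": -0.004, "ax": 0, "ay": 0, "az": 0}]}}

```text
time_s: 24.58
tcp_pos: [0.4536, -0.2412, 0.0258]
ee_rot: [[0.0, -0.991, -0.131], [0.003, -0.131, 0.991], [-1.0, -0.001, 0.003]]
wrist_force: [0.5, 19.3, 8.5]
gripper_width: 0.005
```

Request:
{"method": "play_rows", "body": {"commands": [{"fingers": 1, "tx": 0, "ty": 0, "tz": -0.002, "ax": 0, "ay": 0, "az": 0}, {"fingers": 1, "tx": 0, "ty": 0, "tz": -0.002, "ax": 0, "ay": 0, "az": 0}]}}

```text
time_s: 24.75
tcp_pos: [0.4535, -0.2414, 0.0258]
ee_rot: [[-0.0, -0.991, -0.131], [0.005, -0.131, 0.991], [-1.0, -0.0, 0.005]]
wrist_force: [1.1, 24.9, 9.4]
gripper_width: 0.003
```

```bash
python3 -c "
from h import *
s=st();m=np.array([.4587,-.2847]);d=np.array([.134,-.991]);v=np.array(s['tcp_pos'][:2])-m;print('slot coords TCP mm',1000*v@d,1000*(v@[.991,.134]))
"
```

```text
t 24.75 tcp [ 0.4535 -0.2414  0.0258] yaw 97.5 w 0.3 F [ 1.1 24.9  9.4]
slot coords TCP mm -43.58972884916383 0.6926960108084235
```

Request:
{"method": "play_rows", "body": {"commands": [{"fingers": 1, "tx": 0, "ty": 0, "tz": 0.02, "ax": 0, "ay": 0, "az": 0}, {"fingers": 1, "tx": -0.04, "ty": 0, "tz": 0.04, "ax": 0, "ay": 0, "az": 0}, {"fingers": -1, "tx": -0.09, "ty": 0, "tz": 0.06, "ax": 0, "ay": 0, "az": 0}, {"fingers": -1, "tx": -0.14, "ty": 0, "tz": 0.09, "ax": 0, "ay": 0, "az": 0}, {"fingers": -1, "tx": -0.15, "ty": 0, "tz": 0.13, "ax": 0, "ay": 0, "az": 0}]}}

```text
time_s: 25.17
tcp_pos: [0.4444, -0.1492, 0.1432]
ee_rot: [[0.011, -0.991, -0.132], [-0.002, -0.132, 0.991], [-1.0, -0.011, -0.003]]
wrist_force: [0.6, 0.3, 0.8]
gripper_width: 0.151
```

Request:
{"method": "play_rows", "body": {"commands": [{"fingers": -1, "tx": 0, "ty": 0, "tz": 0.05, "ax": 0.015, "ay": 0, "az": 0}, {"fingers": -1, "tx": 0, "ty": 0, "tz": 0.1, "ax": 0.03, "ay": 0, "az": 0}, {"fingers": -1, "tx": 0, "ty": -0.02, "tz": 0.15, "ax": 0.045, "ay": 0, "az": 0}, {"fingers": -1, "tx": 0, "ty": -0.05, "tz": 0.19, "ax": 0.045, "ay": 0, "az": 0}, {"fingers": -1, "tx": 0, "ty": -0.07, "tz": 0.22, "ax": 0.045, "ay": 0, "az": 0}]}}

```text
time_s: 25.58
tcp_pos: [0.4722, 0.0243, 0.1388]
ee_rot: [[0.003, -1.0, 0.006], [0.001, 0.006, 1.0], [-1.0, -0.003, 0.001]]
wrist_force: [0.8, -0.8, 0.1]
gripper_width: 0.527
```

Request:
{"method": "play_rows", "body": {"commands": [{"fingers": -1, "tx": 0, "ty": 0, "tz": 0, "ax": 0, "ay": 0, "az": 0}]}}

```text
time_s: 25.67
tcp_pos: [0.4741, 0.0256, 0.1387]
ee_rot: [[0.005, -1.0, 0.003], [0.001, 0.003, 1.0], [-1.0, -0.005, 0.001]]
wrist_force: [0.6, -0.5, 0.2]
gripper_width: 0.604
```

```bash
python3 -c "
from h import *
s=st();mv(.626,.106,.12,90)
m=np.array([458.7,-284.7]);d=np.array([.134,-.991])
for nm in ('top','side'):
  p=viewer.capture(nm);h=cv2.cvtColor(p['image'],cv2.COLOR_RGB2HSV)
  mk=cv2.inRange(h,(135,90,40),(160,255,255));n,l,stt,ce=cv2.connectedComponentsWithStats(mk)
  for i in range(1,n):
    if stt[i,4]>60:
      ys,xs=np.nonzero(l==i);
      for z in (.012,.026):
        q=w(p,np.c_[xs,ys],z)*1000-m;a=q@d;b=q@[.991,.134]
        print(nm,np.round(ce[i]),stt[i,4],z,'along',np.round([a.min(),a.max()]),'across',np.round([b.min(),b.max(),b.mean()],1))
  print(*[b for b in blobs(p,'green',.012,100)],sep='\n')
"
```

```text
t 25.67 tcp [0.4741 0.0256 0.1387] yaw 89.8 w 52.6 F [ 0.6 -0.5  0.2]
row {'tx': np.float64(0.0259), 'ty': np.float64(-0.202), 'tz': np.float64(0.1079)} {'ax': np.float64(-0.0011), 'ay': np.float64(0.0003), 'az': np.float64(0.0014)} rows>= 4.1
top [540. 167.] 159 0.012 along [295. 346.] across [205.2 237.8 222.1]
top [540. 167.] 159 0.026 along [286. 336.] across [201.4 233.5 218. ]
top [440. 261.] 440 0.012 along [14. 64.] across [-24.9  25.2  -0. ]
top [440. 261.] 440 0.026 along [10. 59.] across [-25.1  24.2  -0.6]
top [418. 263.] 267 0.012 along [-35.   4.] across [-20.1  18.8  -0.7]
top [418. 263.] 267 0.026 along [-38.  -0.] across [-20.4  17.9  -1.3]
([559.0, 180.0], np.int32(184), 'c', [691.2, -617.9], 'size', 44, 28, 'ang', 57.2)
([436.0, 220.0], np.int32(407), 'c', [565.8, -312.7], 'size', 50, 47, 'ang', -85.4)
side [408. 173.] 191 0.012 along [25. 77.] across [-20.4  29.3   4.2]
side [408. 173.] 191 0.026 along [10. 61.] across [-24.1  24.8   0.2]
side [402. 187.] 171 0.012 along [-42.   9.] across [-21.8  19.5  -1.3]
side [402. 187.] 171 0.026 along [-56.  -5.] across [-25.5  15.2  -5.3]
([282.0, 235.0], np.int32(447), 'c', [624.6, 77.0], 'size', 95, 43, 'ang', -89.6)
```

Request:
{"method": "play_rows", "body": {"commands": [{"fingers": -1, "tx": 0.026, "ty": -0.05, "tz": 0.027, "ax": 0, "ay": 0, "az": 0.001}, {"fingers": -1, "tx": 0.026, "ty": -0.1, "tz": 0.054, "ax": 0, "ay": 0, "az": 0.001}, {"fingers": -1, "tx": 0.026, "ty": -0.15, "tz": 0.081, "ax": 0, "ay": 0, "az": 0.001}, {"fingers": -1, "tx": 0.026, "ty": -0.2035, "tz": 0.108, "ax": 0, "ay": 0, "az": 0.001}, {"fingers": -1, "tx": 0.026, "ty": -0.2035, "tz": 0.108, "ax": 0, "ay": 0, "az": 0.001}]}}

```text
time_s: 26.18
tcp_pos: [0.629, 0.1023, 0.1177]
ee_rot: [[0.0, -1.0, 0.008], [0.0, 0.008, 1.0], [-1.0, -0.0, 0.0]]
wrist_force: [1.5, 0.1, -0.4]
gripper_width: 0.984
```

Request:
{"method": "play_rows", "body": {"commands": [{"fingers": -1, "tx": 0, "ty": 0, "tz": 0, "ax": 0, "ay": 0, "az": 0}, {"fingers": -1, "tx": 0, "ty": 0, "tz": 0, "ax": 0, "ay": 0, "az": 0}]}}

```text
time_s: 26.35
tcp_pos: [0.6235, 0.1002, 0.1172]
ee_rot: [[-0.006, -1.0, 0.01], [-0.001, 0.01, 1.0], [-1.0, 0.006, -0.001]]
wrist_force: [1.0, -0.9, 0.3]
gripper_width: 1.0
```

```bash
python3 -c "
from h import *
s=st();mv(.627,.106,.0235,90)
for nm in ('top','side'):
  p=viewer.capture(nm)
  print(*[b for b in blobs(p,'green',.012,60)],sep='\n')
"
```

```text
t 26.35 tcp [0.6235 0.1002 0.1172] yaw 89.4 w 87.0 F [ 1.  -0.9  0.3]
row {'tx': np.float64(0.125), 'ty': np.float64(-0.0053), 'tz': np.float64(0.0079)} {'ax': np.float64(-0.0033), 'ay': np.float64(-0.0002), 'az': np.float64(-0.0018)} rows>= 2.3
([559.0, 180.0], np.int32(185), 'c', [691.0, -617.7], 'size', 44, 28, 'ang', 57.2)
([288.0, 184.0], np.int32(376), 'c', [624.9, 62.4], 'size', 64, 40, 'ang', 89.7)
([436.0, 220.0], np.int32(407), 'c', [565.8, -312.7], 'size', 50, 47, 'ang', -85.4)
([636.0, 4.0], np.int32(75), 'c', [174.1, -2036.9], 'size', 136, 35, 'ang', -78.8)
([378.0, 162.0], np.int32(177), 'c', [572.2, -324.1], 'size', 51, 50, 'ang', -84.3)
([281.0, 236.0], np.int32(407), 'c', [624.6, 77.2], 'size', 95, 43, 'ang', -89.6)
```

Request:
{"method": "play_rows", "body": {"commands": [{"fingers": -1, "tx": 0.03, "ty": -0.004, "tz": 0.0075, "ax": -0.003, "ay": 0, "az": 0}, {"fingers": -1, "tx": 0.07, "ty": -0.004, "tz": 0.0075, "ax": -0.003, "ay": 0, "az": 0}, {"fingers": -1, "tx": 0.105, "ty": -0.004, "tz": 0.0075, "ax": -0.003, "ay": 0, "az": 0}, {"fingers": -1, "tx": 0.126, "ty": -0.004, "tz": 0.0075, "ax": -0.003, "ay": 0, "az": 0}, {"fingers": -1, "tx": 0.126, "ty": -0.004, "tz": 0.0075, "ax": -0.003, "ay": 0, "az": 0}]}}

```text
time_s: 26.87
tcp_pos: [0.6246, 0.1057, 0.0216]
ee_rot: [[-0.007, -1.0, -0.0], [-0.002, -0.0, 1.0], [-1.0, 0.007, -0.002]]
wrist_force: [-0.5, 0.8, -0.4]
gripper_width: 0.998
```

Request:
{"method": "play_rows", "body": {"commands": [{"fingers": 1, "tx": 0, "ty": 0, "tz": 0, "ax": 0, "ay": 0, "az": 0}, {"fingers": 1, "tx": 0, "ty": 0, "tz": 0, "ax": 0, "ay": 0, "az": 0}, {"fingers": 1, "tx": 0, "ty": 0, "tz": 0, "ax": 0, "ay": 0, "az": 0}, {"fingers": 1, "tx": 0, "ty": 0, "tz": 0, "ax": 0, "ay": 0, "az": 0}, {"fingers": 1, "tx": 0, "ty": 0, "tz": 0, "ax": 0, "ay": 0, "az": 0}]}}

```text
time_s: 27.28
tcp_pos: [0.6272, 0.1072, 0.0245]
ee_rot: [[-0.002, -1.0, -0.001], [0.001, -0.001, 1.0], [-1.0, 0.002, 0.001]]
wrist_force: [-0.4, 0.0, -0.7]
gripper_width: 0.711
```

Request:
{"method": "play_rows", "body": {"commands": [{"fingers": 1, "tx": 0, "ty": 0, "tz": 0, "ax": 0, "ay": 0, "az": 0}, {"fingers": 1, "tx": 0, "ty": 0, "tz": 0, "ax": 0, "ay": 0, "az": 0}, {"fingers": 1, "tx": 0, "ty": 0, "tz": 0, "ax": 0, "ay": 0, "az": 0}, {"fingers": 1, "tx": 0, "ty": 0, "tz": 0, "ax": 0, "ay": 0, "az": 0}, {"fingers": 1, "tx": 0, "ty": 0, "tz": 0, "ax": 0, "ay": 0, "az": 0}]}}

```text
time_s: 27.7
tcp_pos: [0.6269, 0.1072, 0.0237]
ee_rot: [[-0.003, -1.0, -0.001], [-0.0, -0.001, 1.0], [-1.0, 0.003, -0.0]]
wrist_force: [-0.9, 0.1, 1.5]
gripper_width: 0.455
```

```bash
python3 -c "
from h import *
s=st()
"
```

```text
t 27.7 tcp [0.6269 0.1072 0.0237] yaw 90.1 w 39.6 F [-0.9  0.1  1.5]
```

Request:
{"method": "play_rows", "body": {"commands": [{"fingers": 1, "tx": 0, "ty": 0, "tz": 0, "ax": 0, "ay": 0, "az": 0}, {"fingers": 1, "tx": -0.01, "ty": 0, "tz": 0, "ax": 0, "ay": 0, "az": 0}, {"fingers": 1, "tx": -0.04, "ty": 0, "tz": 0, "ax": 0, "ay": 0, "az": 0}, {"fingers": 1, "tx": -0.09, "ty": 0, "tz": 0, "ax": 0, "ay": 0, "az": 0}, {"fingers": 1, "tx": -0.14, "ty": 0, "tz": 0, "ax": 0, "ay": 0, "az": 0}]}}

```text
time_s: 28.12
tcp_pos: [0.6265, 0.1068, 0.1288]
ee_rot: [[-0.006, -1.0, -0.001], [-0.001, -0.001, 1.0], [-1.0, 0.006, -0.001]]
wrist_force: [1.5, 0.8, 0.0]
gripper_width: 0.457
```

Request:
{"method": "play_rows", "body": {"commands": [{"fingers": 1, "tx": 0, "ty": 0.01, "tz": -0.04, "ax": 0, "ay": 0, "az": 0}, {"fingers": 1, "tx": 0, "ty": 0.02, "tz": -0.08, "ax": 0, "ay": 0, "az": 0}, {"fingers": 1, "tx": 0, "ty": 0.03, "tz": -0.12, "ax": 0, "ay": 0, "az": 0}, {"fingers": 1, "tx": 0, "ty": 0.04, "tz": -0.16, "ax": 0, "ay": 0, "az": 0}, {"fingers": 1, "tx": 0, "ty": 0.05, "tz": -0.1925, "ax": 0, "ay": 0, "az": 0}]}}

```text
time_s: 28.53
tcp_pos: [0.5893, -0.039, 0.1293]
ee_rot: [[-0.003, -1.0, -0.0], [0.0, -0.0, 1.0], [-1.0, 0.003, 0.0]]
wrist_force: [0.3, -0.1, -0.8]
gripper_width: 0.452
```

Request:
{"method": "play_rows", "body": {"commands": [{"fingers": 1, "tx": 0, "ty": 0.01, "tz": -0.04, "ax": -0.01, "ay": 0, "az": 0}, {"fingers": 1, "tx": 0, "ty": 0.02, "tz": -0.08, "ax": -0.02, "ay": 0, "az": 0}, {"fingers": 1, "tx": 0, "ty": 0.03, "tz": -0.12, "ax": -0.03, "ay": 0, "az": 0}, {"fingers": 1, "tx": 0, "ty": 0.04, "tz": -0.16, "ax": -0.03, "ay": 0, "az": 0}, {"fingers": 1, "tx": 0, "ty": 0.05, "tz": -0.1925, "ax": -0.03, "ay": 0, "az": 0}]}}

```text
time_s: 28.95
tcp_pos: [0.552, -0.1835, 0.1293]
ee_rot: [[-0.003, -0.996, -0.094], [-0.0, -0.094, 0.996], [-1.0, 0.003, 0.0]]
wrist_force: [-0.0, -1.0, -0.9]
gripper_width: 0.456
```

Request:
{"method": "play_rows", "body": {"commands": [{"fingers": 1, "tx": 0, "ty": 0, "tz": 0, "ax": 0, "ay": 0, "az": 0}, {"fingers": 1, "tx": 0, "ty": 0, "tz": 0, "ax": 0, "ay": 0, "az": 0}, {"fingers": 1, "tx": 0, "ty": 0, "tz": 0, "ax": 0, "ay": 0, "az": 0}]}}

```text
time_s: 29.2
tcp_pos: [0.5527, -0.1815, 0.1292]
ee_rot: [[-0.003, -0.995, -0.095], [0.0, -0.095, 0.995], [-1.0, 0.003, 0.0]]
wrist_force: [0.2, 0.5, -1.2]
gripper_width: 0.458
```

```bash
python3 -c "
from h import *
s=st();mv(.5517,-.1816,.0247,95.5)
p=viewer.capture('side'); print(*[b for b in blobs(p,'green',.12,60)],sep='\n')
"
```

```text
t 29.2 tcp [ 0.5527 -0.1815  0.1292] yaw 95.4 w 39.9 F [ 0.2  0.5 -1.2]
row {'tx': np.float64(0.1393), 'ty': np.float64(0.001), 'tz': np.float64(0.0)} {'ax': np.float64(-0.0003), 'ay': np.float64(0.0001), 'az': np.float64(-0.0008)} rows>= 2.5
([636.0, 4.0], np.int32(75), 'c', [160.3, -1734.8], 'size', 121, 31, 'ang', -78.8)
([393.0, 104.0], np.int32(75), 'c', [621.6, -478.1], 'size', 43, 32, 'ang', 59.0)
([360.0, 162.0], np.int32(173), 'c', [560.3, -188.7], 'size', 80, 36, 'ang', -62.0)
([378.0, 162.0], np.int32(138), 'c', [512.8, -211.8], 'size', 44, 43, 'ang', -81.9)
```

Request:
{"method": "play_rows", "body": {"commands": [{"fingers": 1, "tx": 0.04, "ty": 0.001, "tz": 0, "ax": 0, "ay": 0, "az": 0}, {"fingers": 1, "tx": 0.09, "ty": 0.001, "tz": 0, "ax": 0, "ay": 0, "az": 0}, {"fingers": 1, "tx": 0.125, "ty": 0.001, "tz": 0, "ax": 0, "ay": 0, "az": 0}, {"fingers": 1, "tx": 0.138, "ty": 0.001, "tz": 0, "ax": 0, "ay": 0, "az": 0}, {"fingers": 1, "tx": 0.138, "ty": 0.001, "tz": 0, "ax": 0, "ay": 0, "az": 0}]}}

```text
time_s: 29.67
tcp_pos: [0.5508, -0.1806, 0.0241]
ee_rot: [[-0.007, -0.995, -0.097], [-0.0, -0.097, 0.995], [-1.0, 0.007, 0.001]]
wrist_force: [1.7, 0.2, 0.5]
gripper_width: 0.454
```

Request:
{"method": "play_rows", "body": {"commands": [{"fingers": 1, "tx": 0, "ty": 0, "tz": 0, "ax": 0, "ay": 0, "az": 0}, {"fingers": 1, "tx": 0, "ty": 0, "tz": 0, "ax": 0, "ay": 0, "az": 0}, {"fingers": 1, "tx": 0, "ty": 0, "tz": 0, "ax": 0, "ay": 0, "az": 0}]}}

```text
time_s: 29.92
tcp_pos: [0.5525, -0.1813, 0.0263]
ee_rot: [[-0.001, -0.995, -0.096], [-0.0, -0.096, 0.995], [-1.0, 0.001, -0.0]]
wrist_force: [0.1, 0.2, -0.9]
gripper_width: 0.453
```

```bash
cat >> h.py <<'E'
G=(np.array([.56065,-.2742]),np.array([.0958,-.9954]))
def slot(s,mo,d):
    v=np.array(s['tcp_pos'][:2])-mo;print('slot TCP mm along',1000*v@d,'across(+x)',1000*v@np.array([-d[1],d[0]]))
E
python3 -c "
from h import *
s=st();mv(.5517,-.1816,.0247,95.5);slot(s,*G)
p=viewer.capture('side'); print(*[b for b in blobs(p,'green',.012,60)],sep='\n')
"
```

```text
t 29.92 tcp [ 0.5525 -0.1813  0.0263] yaw 95.5 w 39.4 F [ 0.1  0.2 -0.9]
row {'tx': np.float64(0.0022), 'ty': np.float64(0.0011), 'tz': np.float64(-0.0002)} {'ax': np.float64(0.0), 'ay': np.float64(-0.0), 'az': np.float64(-0.0003)} rows>= 0.0
slot TCP mm along -93.20926104377747 across(+x) 0.7570845236452495
([636.0, 4.0], np.int32(75), 'c', [174.1, -2036.9], 'size', 136, 35, 'ang', -78.8)
([379.0, 160.0], np.int32(94), 'c', [573.3, -336.1], 'size', 49, 28, 'ang', 8.1)
([357.0, 188.0], np.int32(150), 'c', [561.5, -190.1], 'size', 67, 38, 'ang', -63.7)
```

```bash
python3 -c "
from h import *
p=viewer.capture('side'); u0,u1,v0,v1=335,375,165,215;k=8
c=cv2.resize(p['image'][v0:v1,u0:u1],None,fx=k,fy=k,interpolation=cv2.INTER_CUBIC)
h=cv2.cvtColor(c,cv2.COLOR_RGB2HSV);m=cv2.inRange(h,(45,110,40),(85,255,255))
c,_=cv2.findContours(m,0,1);c=max(c,key=cv2.contourArea)
a=cv2.approxPolyDP(c,6,True)[:,0]/k-.44+[u0,v0]
mo,d=G
q=w(p,a,.0145)-mo
print(np.round(np.c_[a,1000*q@d,1000*q@np.array([-d[1],d[0]])],1))
"
```

```text
[[ 358.2  179.1  -52.    21.1]
 [ 349.4  189.4 -104.2   22.4]
 [ 350.4  191.9 -111.8   15. ]
 [ 361.2  196.4 -112.3  -20.4]
 [ 362.7  194.6 -103.3  -20.6]
 [ 363.1  184.3  -64.7   -1.8]
 [ 360.7  182.8  -62.6    7.2]
 [ 360.3  179.7  -51.1   14.4]]
```

Request:
{"method": "play_rows", "body": {"commands": [{"fingers": 1, "tx": 0.001, "ty": 0.001, "tz": 0, "ax": 0, "ay": 0, "az": 0}, {"fingers": 1, "tx": 0.001, "ty": 0.001, "tz": -0.01, "ax": 0, "ay": 0, "az": 0}, {"fingers": 1, "tx": 0.001, "ty": 0.001, "tz": -0.02, "ax": 0, "ay": 0, "az": 0}, {"fingers": 1, "tx": 0.001, "ty": 0.001, "tz": -0.03, "ax": 0, "ay": 0, "az": 0}, {"fingers": 1, "tx": 0.001, "ty": 0.001, "tz": -0.04, "ax": 0, "ay": 0, "az": 0}]}}

```text
time_s: 30.43
tcp_pos: [0.5538, -0.2127, 0.0247]
ee_rot: [[-0.003, -0.996, -0.095], [-0.0, -0.095, 0.996], [-1.0, 0.003, 0.0]]
wrist_force: [0.7, -1.0, -0.6]
gripper_width: 0.457
```

Request:
{"method": "play_rows", "body": {"commands": [{"fingers": 1, "tx": 0, "ty": 0, "tz": -0.006, "ax": 0, "ay": 0, "az": 0}, {"fingers": 1, "tx": 0, "ty": 0, "tz": -0.012, "ax": 0, "ay": 0, "az": 0}, {"fingers": 1, "tx": 0, "ty": 0, "tz": -0.012, "ax": 0, "ay": 0, "az": 0}]}}

```text
time_s: 30.68
tcp_pos: [0.5546, -0.2217, 0.0246]
ee_rot: [[-0.003, -0.996, -0.094], [-0.0, -0.094, 0.996], [-1.0, 0.003, 0.0]]
wrist_force: [-0.3, -0.4, -1.4]
gripper_width: 0.457
```

```bash
python3 -c "
from h import *
s=st();slot(s,*G)"
```

```text
t 30.68 tcp [ 0.5546 -0.2217  0.0246] yaw 95.4 w 39.8 F [-0.3 -0.4 -1.4]
slot TCP mm along -52.83096501043639 across(+x) -0.9616009820881779
```

Request:
{"method": "play_rows", "body": {"commands": [{"fingers": 1, "tx": 0, "ty": -0.001, "tz": -0.008, "ax": 0, "ay": 0, "az": 0}, {"fingers": 1, "tx": 0, "ty": -0.001, "tz": -0.016, "ax": 0, "ay": 0, "az": 0}, {"fingers": 1, "tx": 0, "ty": -0.001, "tz": -0.024, "ax": 0, "ay": 0, "az": 0}, {"fingers": 1, "tx": 0, "ty": -0.001, "tz": -0.031, "ax": 0, "ay": 0, "az": 0}, {"fingers": 1, "tx": 0, "ty": -0.001, "tz": -0.036, "ax": 0, "ay": 0, "az": 0}]}}

```text
time_s: 31.1
tcp_pos: [0.5578, -0.2481, 0.0246]
ee_rot: [[-0.003, -0.996, -0.095], [0.0, -0.095, 0.996], [-1.0, 0.003, 0.0]]
wrist_force: [0.6, -0.3, -1.3]
gripper_width: 0.455
```

Request:
{"method": "play_rows", "body": {"commands": [{"fingers": 1, "tx": 0, "ty": 0, "tz": 0, "ax": 0, "ay": 0, "az": 0}, {"fingers": 1, "tx": 0, "ty": 0, "tz": 0, "ax": 0, "ay": 0, "az": 0}]}}

```text
time_s: 31.27
tcp_pos: [0.5577, -0.2477, 0.0245]
ee_rot: [[-0.003, -0.996, -0.095], [0.0, -0.095, 0.996], [-1.0, 0.003, 0.0]]
wrist_force: [-0.6, -0.8, -1.3]
gripper_width: 0.455
```

```bash
python3 -c "
from h import *
s=st();slot(s,*G)"
```

```text
t 31.27 tcp [ 0.5577 -0.2477  0.0245] yaw 95.4 w 39.6 F [-0.6 -0.8 -1.3]
slot TCP mm along -26.70983676914102 across(+x) -0.4281839239361266
```

Request:
{"method": "play_rows", "body": {"commands": [{"fingers": -1, "tx": 0, "ty": 0, "tz": 0, "ax": 0, "ay": 0, "az": 0}, {"fingers": -1, "tx": 0, "ty": 0, "tz": 0, "ax": 0, "ay": 0, "az": 0}, {"fingers": -1, "tx": 0, "ty": 0, "tz": 0, "ax": 0, "ay": 0, "az": 0}, {"fingers": -1, "tx": 0, "ty": 0, "tz": 0, "ax": 0, "ay": 0, "az": 0}]}}

```text
time_s: 31.6
tcp_pos: [0.5579, -0.2472, 0.0248]
ee_rot: [[-0.003, -0.995, -0.095], [-0.0, -0.095, 0.995], [-1.0, 0.003, 0.0]]
wrist_force: [-0.7, 0.3, 1.5]
gripper_width: 0.676
```

Request:
{"method": "play_rows", "body": {"commands": [{"fingers": -0.5, "tx": -0.03, "ty": 0, "tz": 0, "ax": 0, "ay": 0, "az": 0}, {"fingers": -0.5, "tx": -0.05, "ty": 0, "tz": 0.0, "ax": 0, "ay": 0, "az": 0}, {"fingers": 1, "tx": -0.05, "ty": 0, "tz": 0.04, "ax": 0, "ay": 0, "az": 0}, {"fingers": 1, "tx": -0.05, "ty": 0, "tz": 0.045, "ax": 0, "ay": 0, "az": 0}, {"fingers": 1, "tx": -0.05, "ty": 0, "tz": 0.045, "ax": 0, "ay": 0, "az": 0}]}}

```text
time_s: 32.02
tcp_pos: [0.5546, -0.2125, 0.0625]
ee_rot: [[-0.003, -0.995, -0.097], [0.0, -0.097, 0.995], [-1.0, 0.003, 0.001]]
wrist_force: [-0.7, -0.2, 0.3]
gripper_width: 0.599
```

Request:
{"method": "play_rows", "body": {"commands": [{"fingers": 1, "tx": 0, "ty": 0, "tz": 0, "ax": 0, "ay": 0, "az": 0}, {"fingers": 1, "tx": 0, "ty": 0, "tz": 0, "ax": 0, "ay": 0, "az": 0}, {"fingers": 1, "tx": 0, "ty": 0, "tz": 0, "ax": 0, "ay": 0, "az": 0}, {"fingers": 1, "tx": 0, "ty": 0, "tz": 0, "ax": 0, "ay": 0, "az": 0}, {"fingers": 1, "tx": 0, "ty": 0, "tz": 0, "ax": 0, "ay": 0, "az": 0}]}}

```text
time_s: 32.43
tcp_pos: [0.5546, -0.2143, 0.0618]
ee_rot: [[-0.004, -0.996, -0.094], [0.0, -0.094, 0.996], [-1.0, 0.004, 0.0]]
wrist_force: [-0.3, -0.6, -0.3]
gripper_width: 0.225
```

Request:
{"method": "play_rows", "body": {"commands": [{"fingers": 1, "tx": 0, "ty": 0, "tz": 0, "ax": 0, "ay": 0, "az": 0}, {"fingers": 1, "tx": 0.03, "ty": 0, "tz": 0, "ax": 0, "ay": 0, "az": 0}, {"fingers": 1, "tx": 0.049, "ty": 0, "tz": 0, "ax": 0, "ay": 0, "az": 0}, {"fingers": 1, "tx": 0.049, "ty": 0, "tz": 0, "ax": 0, "ay": 0, "az": 0}, {"fingers": 1, "tx": 0.049, "ty": 0, "tz": 0, "ax": 0, "ay": 0, "az": 0}]}}

```text
time_s: 32.85
tcp_pos: [0.5541, -0.214, 0.0248]
ee_rot: [[-0.005, -0.995, -0.095], [-0.0, -0.095, 0.995], [-1.0, 0.005, 0.0]]
wrist_force: [0.2, 1.1, 0.4]
gripper_width: 0.006
```

Request:
{"method": "play_rows", "body": {"commands": [{"fingers": 1, "tx": 0, "ty": -0.001, "tz": -0.006, "ax": 0, "ay": 0, "az": 0}, {"fingers": 1, "tx": 0, "ty": -0.001, "tz": -0.012, "ax": 0, "ay": 0, "az": 0}, {"fingers": 1, "tx": 0, "ty": -0.001, "tz": -0.017, "ax": 0, "ay": 0, "az": 0}, {"fingers": 1, "tx": 0, "ty": -0.001, "tz": -0.02, "ax": 0, "ay": 0, "az": 0}, {"fingers": 1, "tx": 0, "ty": -0.001, "tz": -0.02, "ax": 0, "ay": 0, "az": 0}]}}

```text
time_s: 33.27
tcp_pos: [0.5572, -0.2293, 0.026]
ee_rot: [[-0.002, -0.996, -0.094], [-0.0, -0.094, 0.996], [-1.0, 0.002, 0.0]]
wrist_force: [0.0, 0.9, -0.9]
gripper_width: 0.005
```

```bash
python3 -c "
from h import *
s=st();slot(s,*G)"
```

```text
t 33.27 tcp [ 0.5572 -0.2293  0.026 ] yaw 95.4 w 0.5 F [ 0.   0.9 -0.9]
slot TCP mm along -45.01554861027113 across(+x) 0.8714152930086336
```

Request:
{"method": "play_rows", "body": {"commands": [{"fingers": 1, "tx": 0, "ty": 0, "tz": -0.002, "ax": 0, "ay": 0, "az": 0}, {"fingers": 1, "tx": 0, "ty": 0, "tz": -0.004, "ax": 0, "ay": 0, "az": 0}, {"fingers": 1, "tx": 0, "ty": 0, "tz": -0.004, "ax": 0, "ay": 0, "az": 0}]}}

```text
time_s: 33.52
tcp_pos: [0.5571, -0.2299, 0.0258]
ee_rot: [[-0.003, -0.995, -0.095], [0.002, -0.095, 0.995], [-1.0, 0.003, 0.002]]
wrist_force: [-0.6, 9.1, 4.0]
gripper_width: 0.007
```

Request:
{"method": "play_rows", "body": {"commands": [{"fingers": 1, "tx": 0, "ty": 0, "tz": -0.002, "ax": 0, "ay": 0, "az": 0}, {"fingers": 1, "tx": 0, "ty": 0, "tz": -0.003, "ax": 0, "ay": 0, "az": 0}, {"fingers": 1, "tx": 0, "ty": 0, "tz": -0.003, "ax": 0, "ay": 0, "az": 0}]}}

```text
time_s: 33.77
tcp_pos: [0.5571, -0.2302, 0.0258]
ee_rot: [[-0.004, -0.995, -0.095], [0.004, -0.095, 0.995], [-1.0, 0.003, 0.004]]
wrist_force: [-1.7, 15.9, 7.6]
gripper_width: 0.006
```

Request:
{"method": "play_rows", "body": {"commands": [{"fingers": 1, "tx": 0, "ty": 0, "tz": -0.002, "ax": 0, "ay": 0, "az": 0}, {"fingers": 1, "tx": 0, "ty": 0, "tz": -0.002, "ax": 0, "ay": 0, "az": 0}]}}

```text
time_s: 33.93
tcp_pos: [0.5571, -0.2304, 0.0257]
ee_rot: [[-0.004, -0.995, -0.095], [0.006, -0.095, 0.995], [-1.0, 0.004, 0.006]]
wrist_force: [-1.5, 21.6, 7.6]
gripper_width: 0.003
```

```bash
python3 -c "
from h import *
s=st();slot(s,*G)"
```

```text
t 33.93 tcp [ 0.5571 -0.2304  0.0257] yaw 95.4 w 0.3 F [-1.5 21.6  7.6]
slot TCP mm along -43.98289876881398 across(+x) 0.6751018285940872
```

Request:
{"method": "play_rows", "body": {"commands": [{"fingers": 1, "tx": 0, "ty": 0, "tz": 0.02, "ax": 0, "ay": 0, "az": 0}, {"fingers": 1, "tx": -0.04, "ty": 0, "tz": 0.04, "ax": 0, "ay": 0, "az": 0}, {"fingers": 1, "tx": -0.09, "ty": 0, "tz": 0.05, "ax": 0, "ay": 0, "az": 0}, {"fingers": 1, "tx": -0.14, "ty": 0, "tz": 0.05, "ax": 0, "ay": 0, "az": 0}, {"fingers": 1, "tx": -0.19, "ty": 0, "tz": 0.05, "ax": 0, "ay": 0, "az": 0}]}}

```text
time_s: 34.35
tcp_pos: [0.5539, -0.1974, 0.1695]
ee_rot: [[-0.004, -0.995, -0.096], [-0.0, -0.096, 0.995], [-1.0, 0.004, 0.0]]
wrist_force: [0.7, -0.6, -0.0]
gripper_width: 0.007
```

Request:
{"method": "play_rows", "body": {"commands": [{"fingers": 1, "tx": -0.03, "ty": 0, "tz": 0.05, "ax": 0, "ay": 0, "az": 0}, {"fingers": 1, "tx": -0.06, "ty": 0, "tz": 0.1, "ax": 0, "ay": 0, "az": 0}, {"fingers": 1, "tx": -0.06, "ty": 0, "tz": 0.15, "ax": 0, "ay": 0, "az": 0}, {"fingers": 1, "tx": -0.06, "ty": 0, "tz": 0.2, "ax": 0, "ay": 0, "az": 0}, {"fingers": 1, "tx": -0.06, "ty": 0, "tz": 0.25, "ax": 0, "ay": 0, "az": 0}]}}

```text
time_s: 34.77
tcp_pos: [0.5361, -0.0099, 0.2139]
ee_rot: [[-0.001, -0.996, -0.095], [0.001, -0.095, 0.996], [-1.0, 0.001, 0.001]]
wrist_force: [0.5, -0.2, -0.9]
gripper_width: 0.009
```

Request:
{"method": "play_rows", "body": {"commands": [{"fingers": 1, "tx": 0, "ty": 0, "tz": 0.05, "ax": 0, "ay": 0, "az": 0}, {"fingers": 1, "tx": 0, "ty": 0, "tz": 0.1, "ax": 0, "ay": 0, "az": 0}, {"fingers": 1, "tx": 0, "ty": 0, "tz": 0.15, "ax": 0, "ay": 0, "az": 0}, {"fingers": 1, "tx": 0, "ty": 0, "tz": 0.15, "ax": 0, "ay": 0, "az": 0}]}}

```text
time_s: 35.1
tcp_pos: [0.5257, 0.1055, 0.2133]
ee_rot: [[-0.002, -0.995, -0.101], [0.001, -0.101, 0.995], [-1.0, 0.002, 0.001]]
wrist_force: [0.3, -0.6, -0.1]
gripper_width: 0.006
```

```bash
python3 -c "
from h import *
s=st()
P=(np.array([.4587,-.2847]),np.array([.134,-.991]))
for nm in ('side','top'):
  p=viewer.capture(nm);h=cv2.cvtColor(p['image'],cv2.COLOR_RGB2HSV)
  for col,(m,d) in (('purple',P),('green',G)):
   mk=cv2.inRange(h,(HUE[col][0],90,40),(HUE[col][1],255,255));n,l,stt,ce=cv2.connectedComponentsWithStats(mk)
   for i in range(1,n):
    if stt[i,4]>60:
      ys,xs=np.nonzero(l==i);q=(w(p,np.c_[xs,ys],.012)-m)*1000;a=q@d;b=q@np.array([-d[1],d[0]])
      if a.max()<20: print(nm,col,np.round(ce[i]),stt[i,4],'along',np.round([a.min(),a.max()]),'across',np.round([b.min(),b.max(),b.mean()],1))
  if nm=='top':
    sl=spotter.silhouettes('rake',p);print('rake',[(d['uv'],d['score']) for d in sl][:2])
    a=p['image'][115:300,:]
cv2.imwrite('pics/f.png',np.vstack([cv2.resize(a[:,240:480,::-1],(720,555),interpolation=cv2.INTER_CUBIC)]))
"
```

```text
t 35.1 tcp [0.5257 0.1055 0.2133] yaw 95.8 w 0.5 F [ 0.3 -0.6 -0.1]
side purple [402. 187.] 170 along [-42.   9.] across [-21.8  19.5  -1.4]
side green [370. 176.] 162 along [-42.   9.] across [-22.9  19.6  -2. ]
top purple [418. 263.] 269 along [-35.   4.] across [-20.1  18.8  -0.7]
top green [414. 221.] 249 along [-35.   4.] across [-19.3  18.6  -0.6]
rake [([340.2, 201.6], 0.65)]
```

View pics/f.png

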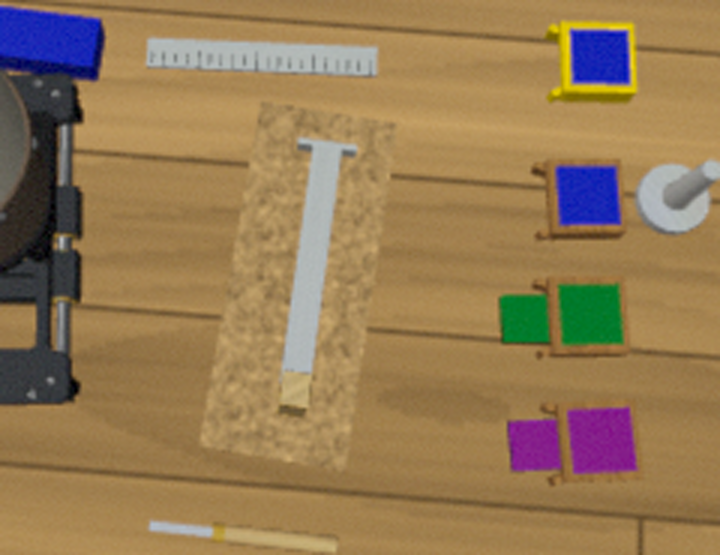

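```bash
python3 -c "
from station import job
print(job.finish_job())"
```

```text
the job is handed in; nothing more can be done
None
```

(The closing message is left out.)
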